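# Load the vial carriers on a shaker, lock them in and let off the loading brake

## Task

Get the shaker ready for a run: first pull its brake lever up, click by click, into the top notch and let go of it, so that the platform stands still for loading; then put every vial carrier that stands on the bench upright into a pocket of its own on the platform, set down in front of the rear lip and slid back under it until it is fully home (slide the locking comb open to the left first if it is in the way). With the brake still on, slide the comb by its black grip to the right to its end stop, so that it bars the carriers in, and last hold the release button down until the brake lever has dropped all the way, so that the platform is free. Leave the other things on the bench alone.

Things in the scene. Friction and masses are not known exactly. Their poses are not given: they have to be found in the camera images.
- shaker: White bench shaker, fixed, housing 110 mm deep (x = -50 to +60 mm), 316 mm wide (y = -161 to +155 mm), top 56 mm up; origin at its underside, x to its rear, y to its left. Its aluminium platform (124 x 240 mm, middle 38 mm left of the origin) moves freely 8 mm left and right on weak centring springs unless the brake, at the right end, is on.
- pocket_1 (a point): Where the origin of a carrier fully home in pocket 1 lies (1 is leftmost; 56 mm apart), on the platform's floor, 72 mm above the bench. x to the closed rear (away from the robot), y left, z up. Pockets are 50 mm wide between 6 mm dividers, 11 mm high, whose front ends are at x = +19 mm; the rear wall is at x = +42 mm.
- pocket_2 (a point): Where the origin of a carrier fully home in pocket 2 lies (1 is leftmost; 56 mm apart), on the platform's floor, 72 mm above the bench. x to the closed rear (away from the robot), y left, z up. A lip overhangs all pockets from x = +26 mm back: underside 11 mm, top 15 mm above the floor (the wall 18 mm).
- pocket_3 (a point): Where the origin of a carrier fully home in pocket 3 lies (1 is leftmost; 56 mm apart), on the platform's floor, 72 mm above the bench. x to the closed rear (away from the robot), y left, z up. To load: set the foot on the floor with the carrier's origin at x = -20 mm, clear of lip and comb, then slide it back to the wall.
- pocket_4 (a point): Where the origin of a carrier fully home in pocket 4 lies (1 is leftmost; 56 mm apart), on the platform's floor, 72 mm above the bench. x to the closed rear (away from the robot), y left, z up. The platform's front edge is at x = -68 mm, the front of the comb's grip at x = -79 mm.
- comb (a joint): Locking comb, a steel bar on the platform's front edge with 4 toes (14 mm wide, 2 to 12 mm above the floor, reaching back to x = -22 mm of the pockets): 0 = open (left, toes midway between pockets), 0.028 m = shut (right, at its stop, toes mid-pocket, 2 mm before the noses of carriers that are home; others block it). Friction 2 N, stays; starts anywhere.
- comb_grip (a point): Grip of the comb: black upright tab 12 mm (x) by 20 mm (y) by 26 mm high at the front edge of the platform; this point is in it, 10 mm below its top, 94 mm above the bench. Axes as the pockets'. To the left (+y) opens, to the right (-y) shuts.
- brake_lever (a joint): Brake lever: 0 = down (off), grows as its front end is lifted, stop at 1.02 rad. A spring pulls it down (2 to 4 N at the ball); a pawl holds it in notches at about 0.24, 0.45, 0.66 and (top) 0.87 rad: lifted to the stop and let go it falls back into the top notch, where it locks the platform. Starts down.
- lever_knob (a point): Centre of the black ball, 28 mm across, at the front end of the brake lever (rod 11 mm thick), 100 mm from the hinge; 100 mm above the bench when down, about 171 mm in the top notch. Can be pinched from above with the fingers closing along the shaker's y; it may turn between them.
- brake_lever_hinge (a point): Point on the lever's hinge axis (along the shaker's y), in the plane in which the ball swings, 85 mm above the bench; its axes turn with the lever. Lifted, the ball rises and swings toward the shaker's rear.
- release_button (a joint): Release button, as the angle of the pawl it sits on: 0 to 0.04 = up, 0.24 rad = fully down (8 mm). About 3.5 N frees the lever; from 0.16 on the pawl is clear of all notches. It springs back. Keep it down half a second, till the lever has dropped all the way, or the pawl catches a lower notch.
- cabinet_corner (a point): Left front corner, on the bench, of the space taken by the tall black cabinet with its hatch: everything further back (+x) and further right (-y) than this point is blocked up to 0.38 m; keep the arm and the gripper out of it.
- tray_corner (a point): Right rear corner, on the bench, of the fixed black tray: nearer to the robot (-x, for 240 mm) and to the left (+y, for 100 mm) of this point the tray stands 52 mm high.
- release_top (a point): Middle of the top of the release button: black, round, 20 mm across, behind the ratchet at the shaker's right end, top about 133 mm above the bench, standing 37 mm over the brake's steel side plates, with the tall black cabinet 6 to 10 cm to the right of it. Press straight down.
- carrier_1: Vial carrier: grey T-shaped foot 8 mm thick, a round cup on it (37 mm across, up to 28 mm) and, fixed in the cup, a vial with white screw cap (31 mm across, 51 to 67 mm above the underside; pinch it there, the fingers close to 30 mm). Origin: vial axis at the underside; z up; +x to the long wide end of the foot. May be absent.
- carrier_2: Carrier, all four are alike: the wide rear part of its foot (the tongue that goes under the lip) is 44 mm wide and reaches from x = +2 to +42 mm, the nose is 26 mm wide and reaches from x = +2 to -20 mm. About 0.16 kg. May be absent.
- carrier_3: Carrier like carrier_1. It goes into a pocket with its +x along the pocket's +x. May be absent.
- carrier_4: Carrier like carrier_1. Any carrier may go into any pocket. May be absent.
- vial_1: bystander: vial with blue cap, 31 x 60 mm; origin in the middle of its underside. Leave it alone.
- vial_2: bystander: vial with white cap, without carrier, 31 x 60 mm; origin in the middle of its underside. Leave it alone.
- vial_3: bystander: vial with black cap, 31 x 60 mm; origin in the middle of its underside. Leave it alone.
- vial_4: bystander: small vial with black cap, 21 x 41 mm; origin in the middle of its underside. Leave it alone.
- timer: bystander: flat white bench timer, 64 x 64 x 19 mm; origin in the middle of its underside. Leave it alone.
- small_jar: bystander: small white plastic jar, 55 x 69 mm; origin in the middle of its underside. Leave it alone.

How it is judged:
On the way, in this order (a step that is already met when the one before it is completed fails the run):
1. the brake lever stands in its top notch and has been let go (value of joint brake_lever above 0.8 rad and distance between the grasp point and lever_knob above 0.05 m), for 0.3 s.
2. with the brake on, every carrier is fully home in a pocket under the lip (value of joint brake_lever above 0.8 rad and x of each of carrier_1, carrier_2, carrier_3, carrier_4 in the frame of pocket_1 above -0.004 m and z of carrier_1 in the frame of pocket_1 between -0.004 and 0.003 m and angle between each of carrier_1, carrier_2, carrier_3, carrier_4's own z axis and vertical below 0.06 rad and (y of carrier_1 in the frame of pocket_1 between -0.005 and 0.005 m or y of carrier_1 in the frame of pocket_2 between -0.005 and 0.005 m or y of carrier_1 in the frame of pocket_3 between -0.005 and 0.005 m or y of carrier_1 in the frame of pocket_4 between -0.005 and 0.005 m) and z of carrier_2 in the frame of pocket_1 between -0.004 and 0.003 m and (y of carrier_2 in the frame of pocket_1 between -0.005 and 0.005 m or y of carrier_2 in the frame of pocket_2 between -0.005 and 0.005 m or y of carrier_2 in the frame of pocket_3 between -0.005 and 0.005 m or y of carrier_2 in the frame of pocket_4 between -0.005 and 0.005 m) and z of carrier_3 in the frame of pocket_1 between -0.004 and 0.003 m and (y of carrier_3 in the frame of pocket_1 between -0.005 and 0.005 m or y of carrier_3 in the frame of pocket_2 between -0.005 and 0.005 m or y of carrier_3 in the frame of pocket_3 between -0.005 and 0.005 m or y of carrier_3 in the frame of pocket_4 between -0.005 and 0.005 m) and z of carrier_4 in the frame of pocket_1 between -0.004 and 0.003 m and (y of carrier_4 in the frame of pocket_1 between -0.005 and 0.005 m or y of carrier_4 in the frame of pocket_2 between -0.005 and 0.005 m or y of carrier_4 in the frame of pocket_3 between -0.005 and 0.005 m or y of carrier_4 in the frame of pocket_4 between -0.005 and 0.005 m)), for 0.2 s.
3. with the brake on and the carriers home, the comb is shut to its end stop (all of step 2 and value of joint comb above 0.0255 m), for 0.2 s.
At the end, for the whole second after the job is handed in: Every carrier stands upright (within 0.06 rad) on the platform's floor in a pocket of its own, within 4 mm of fully home and 5 mm of the pocket's middle; the comb is shut (over 25.5 mm of its 28 mm); the brake lever is down (under 0.04 rad) (x of each of carrier_1, carrier_2, carrier_3, carrier_4 in the frame of pocket_1 above -0.004 m and z of carrier_1 in the frame of pocket_1 between -0.004 and 0.003 m and angle between each of carrier_1, carrier_2, carrier_3, carrier_4's own z axis and vertical below 0.06 rad and (y of carrier_1 in the frame of pocket_1 between -0.005 and 0.005 m or y of carrier_1 in the frame of pocket_2 between -0.005 and 0.005 m or y of carrier_1 in the frame of pocket_3 between -0.005 and 0.005 m or y of carrier_1 in the frame of pocket_4 between -0.005 and 0.005 m) and z of carrier_2 in the frame of pocket_1 between -0.004 and 0.003 m and (y of carrier_2 in the frame of pocket_1 between -0.005 and 0.005 m or y of carrier_2 in the frame of pocket_2 between -0.005 and 0.005 m or y of carrier_2 in the frame of pocket_3 between -0.005 and 0.005 m or y of carrier_2 in the frame of pocket_4 between -0.005 and 0.005 m) and z of carrier_3 in the frame of pocket_1 between -0.004 and 0.003 m and (y of carrier_3 in the frame of pocket_1 between -0.005 and 0.005 m or y of carrier_3 in the frame of pocket_2 between -0.005 and 0.005 m or y of carrier_3 in the frame of pocket_3 between -0.005 and 0.005 m or y of carrier_3 in the frame of pocket_4 between -0.005 and 0.005 m) and z of carrier_4 in the frame of pocket_1 between -0.004 and 0.003 m and (y of carrier_4 in the frame of pocket_1 between -0.005 and 0.005 m or y of carrier_4 in the frame of pocket_2 between -0.005 and 0.005 m or y of carrier_4 in the frame of pocket_3 between -0.005 and 0.005 m or y of carrier_4 in the frame of pocket_4 between -0.005 and 0.005 m) and value of joint comb above 0.0255 m and value of joint brake_lever below 0.04 rad); the robot touches nothing.
It fails at once if a bystander (loose vial, timer, jar) is moved more than 4 cm (distance of any of vial_1, vial_2, vial_3, vial_4, timer, small_jar from where it was at the start of the episode above 0.04 m).
Of carrier_1, carrier_2, carrier_3, carrier_4 only 2 to 4 are there at a start; the rules pass over those that are not, and their reading is None.
At some moment in a run one of carrier_1, carrier_2, carrier_3, carrier_4 may be knocked a few centimetres aside while the robot is not near it.
It also fails if it takes over 210 s, if anything falls off the work surface, if the arm or the gripper's body presses on something with over 40 N, if the wrist force passes 120 N, or if a joint passes its speed limit or range.

## Robot

A 6-joint arm with a two-finger parallel gripper is mounted at the origin on a cart in front of the work surface, level with it; the furniture and walls round the work are solid. World frame = base frame: x ahead of the robot, y to its left, z up, the work surface at z = 0. Lengths are in m, angles in rad, forces in N, time in s.
With the tool pointing down it reaches from about 0.275 to 0.975 m from the base axis. Payload 8.4 kg.
Tool frame: the origin (TCP) lies midway between the tips of the shut fingers; the grasp point (between the pads) lies 19 mm behind it; z points along the fingers, y is the line along which they close (so a half turn about z gives the same grasp; the last joint's range is limited). The gripper opens to 92 mm and grips with 3 to 60 N. Pads are 20 mm wide; open, the fingers measure 128 mm over their backs; the gripper's body (75 mm by 189 mm) begins 69 mm behind the grasp point.
Start: joints at [-1.178, 0.353, 1.633, -0, 1.155, -0.002], TCP at [0.24, -0.577, 0.215] pointing down, gripper open.
Joint ranges: [-2.63, 2.63], [-0.92, 2.1], [0.06, 2.66], [-1.3, 4.44], [0, 2.69], [-3.02, 3.02]. Speed limits (rad/s): [2.22, 2.22, 2.79, 3.14, 3.14, 3.14].

## Interface

Orientations are given as a 3x3 rotation matrix whose columns are the frame's x, y, z axes.
In Python, from rig import get_obs, optics, job_done gives the robot as it stands. The module is installed in compiled form; this text tells all that it offers.
- The arm moves only by the tool arm_command, never from a script. Its argument "plan" is a list of rows, each a list of 7 numbers: the finger opening in mm, from 0 to 91.9, then the shift along the tool's x, y, z in mm, then the turn, a rotation vector about the tool's x, y, z in degrees. In form: [[claw, dx, dy, dz, ax, ay, az], ...]. A call has exactly 5 rows; each row shifts and turns the commanded pose from where the row before left it, along the tool's axes as they then stand; what a row does not reach is not made up. A row lasts 1/12 s, in which the tool goes at most 41.7 mm and 7.16 degrees, less where a joint would pass 70% of its speed; a pose out of reach is approached as far as the arm can. A call is refused whole if a number of a shift passes 41.7 or a number of a turn 7.16, either way. A call with a gripper value outside its range is refused whole. The fingers move at their own pace and stop on an object; "grip_force" is the grip in N (left out, the last holds). Time passes only in rows, so rows that do not move let the fingers close, or fill a call up. It gives the time, the measured TCP pose, the force, the opening and the grip force at its end, in the units of the state.
- get_obs(): the state, without advancing time (a new reading comes with each control period).
- optics.grab_frame(name): name is "side" or "top" or "wrist"; returns a dict with "color" (420x560x3 uint8, blue, green, red), "intrinsics" (3x3 intrinsics, pixels), "R" (3x3) and "t" (3): a world point X has camera coordinates R X + t; the wrist camera has in their place "T_tool_cam" (4x4, takes a point from camera to tool coordinates, whose origin is the TCP and whose axes are the flange's). Camera axes: x right, y down, z forward; pixel columns grow to the right and rows downward; lengths in m; the calibration is good to about 2 mm. A picture is of the moment at which its call begins: read the wrist's pose just before it. There is no depth.
- job_done(): hands the job in; it is judged then, once.
The state is a dict: "time": time; "joint_pos": joint angles; "dq": joint speeds; "joint_torque": joint torques, N m; "tcp_pos": TCP position; "eef_rot": TCP orientation; "force": force on the tool from outside, world axes, zero at the start; "ft_torque": the same for the moment, N m; "opening": finger opening in m; "finger_force": force on a finger pad.
Only numpy, scipy, OpenCV 4.12 (cv2) and the standard library are available. Lean on these libraries where they do the work, as an engineer would, in place of code of your own. Each camera call takes 0.05 s, during which the arm holds its last target. There are 200 camera calls.

## Working session

There is one attempt and no reset: what is moved stays moved. The work goes in short steps, Python scripts to look and compute and a tool call to move; the robot and the scene stay as the last step left them, time stands still between calls to the robot, and variables do not carry over. Pictures are saved under pics/ and viewed, at most 14 in all, crops included, and the job is handed in when it is done.

Besides the shell and the picture viewer there is one more tool, called after ">>>" as a command line: name --pt "numbers of a row" for each row, then --argument value for the rest. arm_command: Moves the arm, as the interface text tells. Its arguments: {"type":"object","properties":{"plan":{"type":"array"},"grip_force":{"type":"number"}},"required":["plan"]}

```bash
mkdir -p pics; cat > h.py <<'E'
import numpy as np, cv2
from rig import get_obs, optics
def snap(n,f):
    o=get_obs(); d=optics.grab_frame(n); cv2.imwrite('pics/'+f,d['color'])
    if n=='wrist':
        T=np.eye(4);T[:3,:3]=o['eef_rot'];T[:3,3]=o['tcp_pos']
        W=T@np.array(d['T_tool_cam']); R=W[:3,:3].T; t=-R@W[:3,3]
    else: R=np.array(d['R']);t=np.array(d['t'])
    K=np.array(d['intrinsics']); np.savez('pics/'+f+'.npz',K=K,R=R,t=t)
    return d['color'],K,R,t
def load(f):
    z=np.load('pics/'+f+'.npz'); return cv2.imread('pics/'+f),z['K'],z['R'],z['t']
def ray(uv,K,R,t):
    return -R.T@t, R.T@np.linalg.solve(K,[uv[0],uv[1],1.])
def onplane(uv,z,K,R,t):
    c,d=ray(uv,K,R,t); return c+d*(z-c[2])/d[2]
def proj(X,K,R,t):
    p=K@(R@np.array(X)+t); return p[:2]/p[2]
def two(uv1,c1,uv2,c2):
    a,d=ray(uv1,*c1);b,e=ray(uv2,*c2)
    d/=np.linalg.norm(d);e/=np.linalg.norm(e)
    s=np.linalg.lstsq(np.c_[d,-e],b-a,rcond=None)[0]
    p,q=a+d*s[0],b+e*s[1]; return (p+q)/2,np.linalg.norm(p-q)
E
python3 - <<'E'
from h import *
for n in('top','side','wrist'):
    _,K,R,t=snap(n,n+'0.png'); print(n,K[0,0],(-R.T@t).round(3),R[2].round(2))
o=get_obs();print(o)
E
```

```text
top 405.7602880434849 [ 0.318 -0.338  0.954] [ 0.18  0.02 -0.98]
side 455.1013464052175 [ 0.018 -1.005  0.775] [ 0.43  0.65 -0.62]
wrist 377.5131532429777 [ 0.308 -0.548  0.385] [-0.24 -0.1  -0.97]
{'time': 0.15, 'joint_pos': array([-1.17842490e+00,  3.53477765e-01,  1.63396818e+00, -2.58365115e-05,
        1.15519664e+00, -2.42155069e-03]), 'dq': array([ 7.12833243e-04, -5.97146004e-05, -1.74191087e-03,  6.41142309e-04,
       -3.50461903e-04,  1.04782599e-03]), 'joint_torque': array([ 5.35574745e-04, -5.94208002e+01, -3.34467959e+01,  6.96680602e-02,
        2.05217104e-02, -6.21776644e-05]), 'tcp_pos': array([ 0.24021902, -0.57657734,  0.21404112]), 'eef_rot': array([[ 9.23072187e-01,  3.84626517e-01, -4.23313561e-04],
       [ 3.84626750e-01, -9.23071687e-01,  9.61101416e-04],
       [-2.10836726e-05, -1.04998371e-03, -9.99999449e-01]]), 'force': array([-0.80981934, -0.24098961,  0.34556045]), 'ft_torque': array([0.05534621, 0.00756878, 0.00450757]), 'finger_force': 0.0, 'opening': 0.09176704481160722}
```

View pics/top0.png

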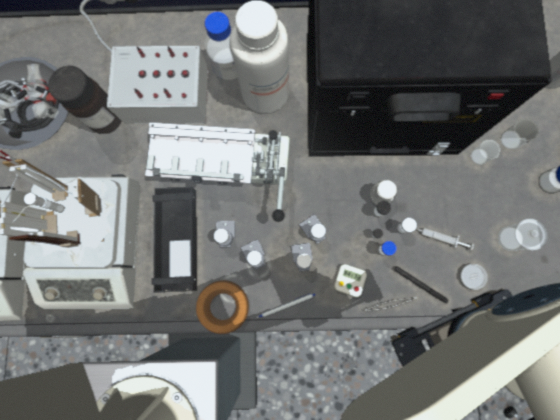

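View pics/side0.png

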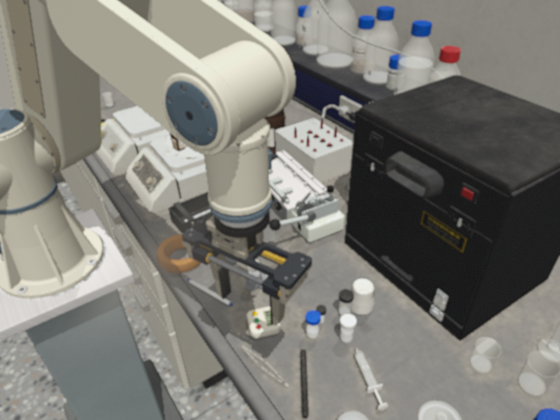

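The top view shows the shaker at (147–290, 123–185) with the lever ball at (278,215). There look to be carriers at (221,235), (255,257), (317,231) and (303,258). I'll zoom in.

```bash
python3 - <<'E'
from h import *
im=load('top0.png')[0][112:302,140:400]
cv2.imwrite('pics/c1.png',cv2.resize(im,None,fx=3,fy=3,interpolation=cv2.INTER_CUBIC))
E
```

```text
(no output)
```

View pics/c1.png

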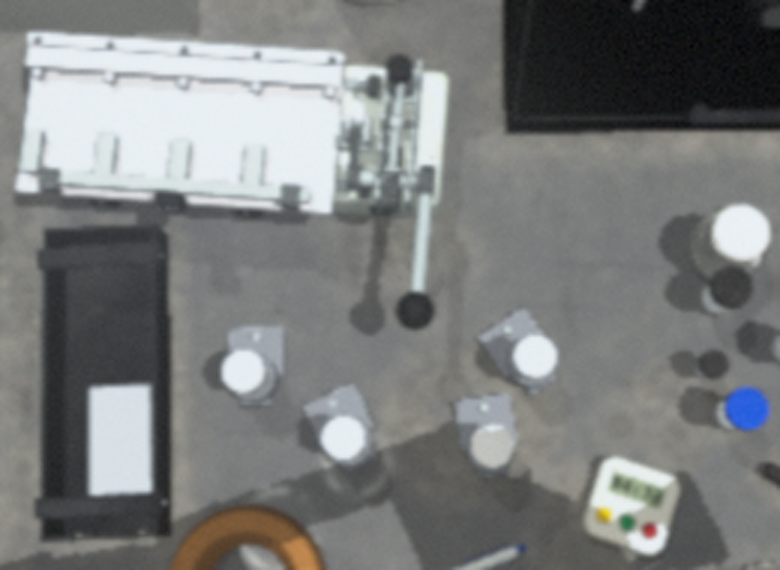

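```bash
python3 - <<'E'
from h import *
im,*c=load('top0.png')
P={'ball':(415,310,.1),'button':(399,68,.133),'hinge?':(425,180,.1),'lipL':(28,36,.09),'lipR':(344,56,.09),'n1':(38,75,.083),'n2':(110,78,.083),'n3':(184,83,.083),'n4':(257,87,.083),
'toe1':(33,150,.084),'toe2':(106,155,.084),'toe3':(180,158,.084),'toe4':(254,163,.084),'frontL':(17,190,.075),'frontR':(332,212,.072),'grip?':(170,200,.1),
'A':(245,371,.067),'B':(343,438,.067),'C':(535,356,.067),'D':(490,446,.067),'Ahole':(265,338,.008),'Bhole':(335,403,.008),'Chole':(512,328,.008),'Dhole':(484,408,.008),'cab':(510,130,0),'tray':(166,228,.052)}
for k,(u,v,z) in P.items():
    uv=((u+.5)/3-.5+140,(v+.5)/3-.5+112); print(k,onplane(uv,z,*c).round(3))
E
```

```text
ball [ 0.462 -0.31   0.1  ]
button [ 0.631 -0.303  0.133]
hinge? [ 0.557 -0.319  0.1  ]
lipL [ 0.681 -0.021  0.09 ]
lipR [ 0.658 -0.26   0.09 ]
n1 [ 0.652 -0.027  0.083]
n2 [ 0.648 -0.082  0.083]
n3 [ 0.643 -0.138  0.083]
n4 [ 0.638 -0.194  0.083]
toe1 [ 0.593 -0.026  0.084]
toe2 [ 0.588 -0.081  0.084]
toe3 [ 0.584 -0.137  0.084]
toe4 [ 0.578 -0.192  0.084]
frontL [ 0.565 -0.012  0.075]
frontR [ 0.542 -0.249  0.072]
grip? [ 0.547 -0.133  0.1  ]
A [ 0.425 -0.183  0.067]
B [ 0.374 -0.255  0.067]
C [ 0.431 -0.396  0.067]
D [ 0.366 -0.362  0.067]
Ahole [ 0.458 -0.189  0.008]
Bhole [ 0.406 -0.244  0.008]
Chole [ 0.461 -0.383  0.008]
Dhole [ 0.399 -0.359  0.008]
cab [ 0.626 -0.387  0.   ]
tray [ 0.538 -0.119  0.052]
```

```bash
cat >> h.py <<'E'
import math
def plan(x,y,z,ydeg=None,tz=None):
    """moves in tool axes: tool y to heading ydeg (deg, mod 180), tool kept vertical; turn first, then shift"""
    o=get_obs();R=o['eef_rot'];p=o['tcp_pos']
    cur=math.degrees(math.atan2(R[1,1],R[0,1]))
    d=0 if ydeg is None else (ydeg-cur+90)%180-90
    # tool z down: world yaw +d = tool az -d
    q=math.degrees(o['joint_pos'][5])
    c=math.radians(cur+d); Y=np.array([math.cos(c),math.sin(c)]); X=np.array([-Y[1],Y[0]])
    if R[:2,0]@np.array([-math.sin(math.radians(cur)),math.cos(math.radians(cur))])<0: X=-X
    D=np.array([x,y,z])-p
    v=np.array([D[:2]@X,D[:2]@Y,-D[2]])*1000
    print('t %.1f tcp'%o['time'],p.round(4),'tilt',R[:2,2].round(3),'yhead %.1f q6 %.0f'%(cur,q),'F',o['force'].round(1),'open %.4f'%o['opening'])
    print('  turn az %.1f then shift'%-d,v.round(1),'rows>=%d'%math.ceil(np.linalg.norm(v)/41))
E
python3 - <<'E'
from h import *
print(np.array(optics.grab_frame('wrist')['T_tool_cam']).round(3))
plan(.42,-.27,.30,-95.5)
E
```

```text
[[-0.001 -0.966 -0.259  0.073]
 [ 1.    -0.001 -0.001 -0.   ]
 [ 0.    -0.259  0.966 -0.171]
 [ 0.     0.     0.     1.   ]]
t 0.2 tcp [ 0.2403 -0.5767  0.2142] tilt [-0.     0.001] yhead -67.4 q6 -0 F [-0.2 -0.9  0.1] open 0.0920
  turn az 28.1 then shift [ 149.5 -322.5  -85.8] rows>=9
```

>>> arm_command --pt "91.9 0 0 -17 0 0 7" --pt "91.9 0 0 -17 0 0 7" --pt "91.9 0 0 -17 0 0 7" --pt "91.9 0 0 -17 0 0 7" --pt "91.9 0 0 -17 0 0 0"

```text
time: 0.62
tcp_pos: [0.2403, -0.5767, 0.3002]
eef_rot: [[0.995, -0.102, -0.0], [-0.102, -0.995, 0.0], [-0.0, -0.0, -1.0]]
force: [0.3, 0.0, -0.0]
opening: 0.0926
finger_force: 0.0
```

>>> arm_command --pt "91.9 18 -27 0 0 0 0" --pt "91.9 18 -27 0 0 0 0" --pt "91.9 18 -27 0 0 0 0" --pt "91.9 18 -27 0 0 0 0" --pt "91.9 18 -27 0 0 0 0"

```text
time: 1.03
tcp_pos: [0.3432, -0.4496, 0.2995]
eef_rot: [[0.996, -0.094, -0.0], [-0.094, -0.996, 0.0], [-0.0, -0.0, -1.0]]
force: [0.9, -0.5, -0.1]
opening: 0.0914
finger_force: 0.0
```

>>> arm_command --pt "91.9 18 -27 0 0 0 0" --pt "91.9 18 -27 0 0 0 0" --pt "91.9 18 -27 0 0 0 0" --pt "91.9 18 -27 0 0 0 0" --pt "91.9 18 -27 0 0 0 0"

```text
time: 1.45
tcp_pos: [0.4456, -0.3235, 0.2996]
eef_rot: [[0.996, -0.094, -0.0], [-0.094, -0.996, 0.0], [-0.0, -0.0, -1.0]]
force: [0.8, -0.4, -1.1]
opening: 0.0918
finger_force: 0.0
```

>>> arm_command --pt "91.9 18 -27 0 0 0 0" --pt "91.9 18 -27 0 0 0 0" --pt "91.9 18 -27 0 0 0 0" --pt "91.9 18 -27 0 0 0 0" --pt "91.9 18 -27 0 0 0 0"

```text
time: 1.87
tcp_pos: [0.5479, -0.1976, 0.2995]
eef_rot: [[0.996, -0.094, -0.0], [-0.094, -0.996, -0.0], [-0.0, 0.0, -1.0]]
force: [-0.1, -0.3, 0.3]
opening: 0.0919
finger_force: 0.0
```

>>> arm_command --pt "91.9 0 0 0 0 0 0" --pt "91.9 0 0 0 0 0 0" --pt "91.9 0 0 0 0 0 0" --pt "91.9 0 0 0 0 0 0" --pt "91.9 0 0 0 0 0 0"

```text
time: 2.28
tcp_pos: [0.5465, -0.2, 0.2996]
eef_rot: [[0.995, -0.095, -0.0], [-0.095, -0.995, -0.0], [-0.0, 0.0, -1.0]]
force: [0.7, -0.1, 0.1]
opening: 0.0915
finger_force: 0.0
```

```bash
python3 - <<'E'
from h import *
plan(.55,-.2,.30,-95.5); im,*c=snap('wrist','w1.png')
cv2.imwrite('pics/w1r.png',cv2.resize(im,(784,588)))
E
```

```text
t 2.3 tcp [ 0.5465 -0.2     0.2996] tilt [-0. -0.] yhead -95.5 q6 75 F [ 0.7 -0.1  0.1] open 0.0915
  turn az 0.0 then shift [ 3.5 -0.3 -0.4] rows>=1
```

View pics/w1r.png

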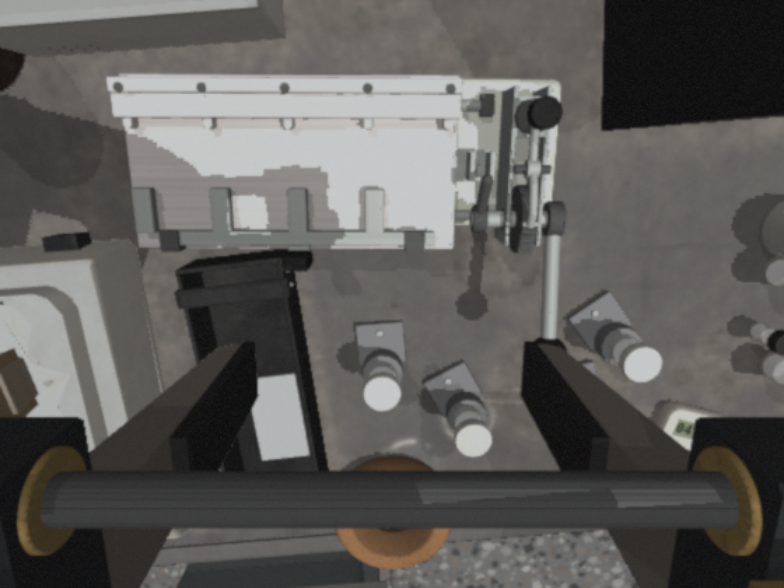

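The wrist view shows the platform at (110–460, 75–250) in enlarged pixels, with five divider nubs along row 123, four comb toes at row 210, the button at (544,112) and the lever from (553,218) to (550,345). I'll zoom in for accurate points.

```bash
python3 - <<'E'
from h import *
im=load('w1.png')[0][45:205,70:415]
cv2.imwrite('pics/c2.png',cv2.resize(im,None,fx=2.3,fy=2.3,interpolation=cv2.INTER_CUBIC))
E
```

```text
(no output)
```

View pics/c2.png

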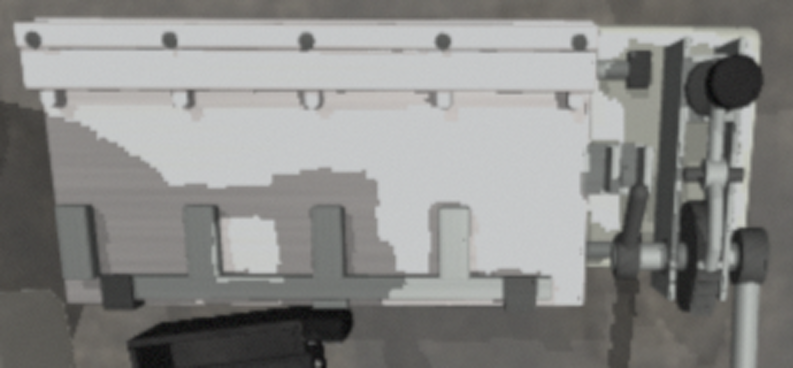

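```bash
python3 - <<'E'
from h import *
im,*w=load('w1.png'); _,*t=load('top0.png')
f=lambda u,v:((u+.5)/2.3-.5+70,(v+.5)/2.3-.5+45)
g=lambda u,v:((u+.5)/3-.5+140,(v+.5)/3-.5+112)
S=[onplane(f(u,v),.09,*w) for u,v in((33,40),(169,40),(307,41),(443,41),(580,42))]
S=np.array(S); d=(S[0]-S[4]); d/=np.linalg.norm(d); X=np.array([d[1],-d[0],0])
print('screws',S.round(4),'yaw',np.degrees(np.arctan2(-d[0],d[1])))
m=S[2] # middle divider
def rel(n,p): q=p-m; print(n,p.round(4),'x %.1f y %.1f'%(q@X*1000,q@d*1000))
for n,u,v,z in(('lip front',307,90,.087),('nub front',313,107,.083),('toe1 end',75,205,.084),('toe2',201,205,.084),('toe3',328,205,.084),('toe4',455,207,.084),('frontedge',400,305,.072),('Rplatform edge',584,305,.072),('Lplat',67,303,.072),('grip top',327,323,.104),('button',735,81,.133),('hinge',747,255,.085)):
    rel(n,onplane(f(u,v),z,*w))
rel('grip from top',onplane(g(170,200),.104,*t))
for n,a,b in(('button',g(399,68),f(735,81)),('ball',g(415,310),(550/1.4,350/1.4)),('screwL',g(36,40),f(33,40))):
    p,e=two(a,t,b,w); rel(n,p); print(e)
E
```

```text
screws [[ 0.6781 -0.0282  0.09  ]
 [ 0.6728 -0.0838  0.09  ]
 [ 0.6669 -0.1401  0.09  ]
 [ 0.6616 -0.1958  0.09  ]
 [ 0.6558 -0.2518  0.09  ]] yaw -5.702981735257871
lip front [ 0.6482 -0.1368  0.087 ] x -19.0 y 1.5
nub front [ 0.6414 -0.1376  0.083 ] x -25.6 y 0.0
toe1 end [ 0.6108 -0.0282  0.084 ] x -67.0 y 105.8
toe2 [ 0.6055 -0.0831  0.084 ] x -66.8 y 50.7
toe3 [ 0.6002 -0.1384  0.084 ] x -66.6 y -4.9
toe4 [ 0.594  -0.1936  0.084 ] x -67.3 y -60.4
frontedge [ 0.5511 -0.1631  0.072 ] x -113.0 y -34.4
Rplatform edge [ 0.5429 -0.2483  0.072 ] x -112.7 y -119.9
Lplat [ 0.5669 -0.0093  0.072 ] x -112.6 y 120.3
grip top [ 0.5518 -0.1344  0.104 ] x -115.1 y -5.8
button [ 0.6327 -0.3027  0.133 ] x -17.9 y -165.1
hinge [ 0.5608 -0.3202  0.085 ] x -87.7 y -189.7
grip from top [ 0.5464 -0.1345  0.104 ] x -120.5 y -6.3
button [ 0.6325 -0.3033  0.1294] x -18.0 y -165.8
0.0008677899120538108
ball [ 0.463  -0.3115  0.0983] x -185.9 y -190.8
0.0031276790679400754
screwL [ 0.6787 -0.0264  0.087 ] x 0.4 y 114.4
0.0006977372567774265
```

>>> arm_command --pt "91.9 -14.5 23.6 22 0 0 0" --pt "91.9 -14.5 23.6 22 0 0 0" --pt "91.9 -14.5 23.6 22 0 0 0" --pt "91.9 -14.5 23.6 22 0 0 0" --pt "91.9 -14.5 23.6 22 0 0 0"

```text
time: 2.75
tcp_pos: [0.4625, -0.3112, 0.1889]
eef_rot: [[0.996, -0.095, 0.001], [-0.095, -0.996, -0.0], [0.001, 0.0, -1.0]]
force: [-0.4, -0.2, -0.8]
opening: 0.0918
finger_force: 0.0
```

>>> arm_command --pt "91.9 0 0 22 0 0 0" --pt "91.9 0 0 22 0 0 0" --pt "91.9 0 0 22 0 0 0" --pt "91.9 0 0 22 0 0 0" --pt "91.9 0 0 21 0 0 0"

```text
time: 3.17
tcp_pos: [0.4633, -0.3105, 0.0797]
eef_rot: [[0.995, -0.095, 0.0], [-0.095, -0.995, -0.0], [0.0, 0.0, -1.0]]
force: [0.1, -1.0, -0.4]
opening: 0.0918
finger_force: 0.0
```

```bash
python3 - <<'E'
from h import *
plan(.4624,-.3104,.081,-95.7); im,*c=snap('wrist','w2.png')
E
```

```text
t 3.2 tcp [ 0.4633 -0.3105  0.0797] tilt [ 0. -0.] yhead -95.5 q6 61 F [ 0.1 -1.  -0.4] open 0.0918
  turn az 0.2 then shift [-0.9  0.  -1.3] rows>=1
```

View pics/w2.png

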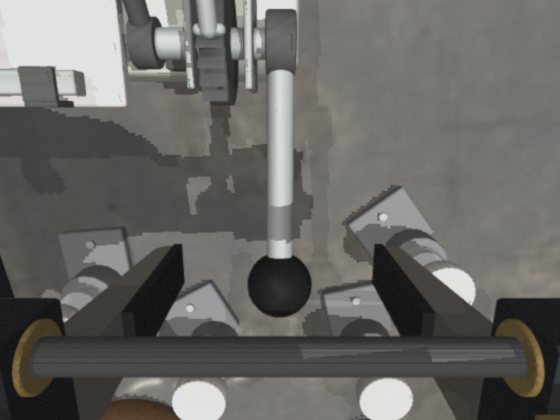

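The ball is at (279,286), centred between the fingers at (180) and (380), so I'll pinch and lift it.

>>> arm_command --pt "28 0 0 -1 0 0 0" --pt "24 0 0 0 0 0 0" --pt "20 0 0 0 0 0 0" --pt "20 0 0 0 0 0 0" --pt "20 0 0 0 0 0 0" --grip_force 25

```text
time: 3.63
tcp_pos: [0.4645, -0.3102, 0.0828]
eef_rot: [[0.996, -0.094, 0.002], [-0.094, -0.996, -0.001], [0.002, 0.001, -1.0]]
force: [-0.1, -0.7, 0.1]
opening: 0.0609
finger_force: 0.0
```

>>> arm_command --pt "20 0 0 0 0 0 0" --pt "20 0 0 0 0 0 0" --pt "20 0 0 0 0 0 0" --pt "20 0 0 0 0 0 0" --pt "20 0 0 0 0 0 0"

```text
time: 4.05
tcp_pos: [0.464, -0.3104, 0.0817]
eef_rot: [[0.996, -0.093, 0.0], [-0.093, -0.996, -0.001], [0.0, 0.001, -1.0]]
force: [-5.9, -17.4, 0.0]
opening: 0.0273
finger_force: 8.7
```

>>> arm_command --pt "20 2 0 -9.8 0 0 0" --pt "20 3 0 -9.6 0 0 0" --pt "20 3.9 0 -9.2 0 0 0" --pt "20 4.7 0 -8.8 0 0 0" --pt "20 0 0 0 0 0 0"

```text
time: 4.47
tcp_pos: [0.4779, -0.3123, 0.1203]
eef_rot: [[0.996, -0.093, 0.0], [-0.093, -0.996, -0.002], [0.0, 0.002, -1.0]]
force: [-3.4, -6.9, -2.2]
opening: 0.0264
finger_force: 25.0
```

>>> arm_command --pt "20 5.7 0 -8.2 0 0 0" --pt "20 6.4 0 -7.7 0 0 0" --pt "20 7.2 0 -6.9 0 0 0" --pt "20 0 0 0 0 0 0" --pt "20 0 0 0 0 0 0"

```text
time: 4.88
tcp_pos: [0.4961, -0.3141, 0.142]
eef_rot: [[0.996, -0.093, -0.001], [-0.093, -0.996, -0.002], [-0.001, 0.002, -1.0]]
force: [-4.2, -7.6, 0.4]
opening: 0.0267
finger_force: 25.0
```

>>> arm_command --pt "20 7.8 0 -6.2 0 0 0" --pt "20 8.4 0 -5.4 0 0 0" --pt "20 4.4 0 -2.4 0 0 0" --pt "20 2.7 0 -1.3 0 0 0" --pt "20 0 0 0 0 0 0"

```text
time: 5.3
tcp_pos: [0.5192, -0.3164, 0.1574]
eef_rot: [[0.996, -0.093, -0.002], [-0.093, -0.996, -0.002], [-0.002, 0.002, -1.0]]
force: [-5.4, -5.4, 3.8]
opening: 0.0262
finger_force: 25.0
```

```bash
python3 - <<'E'
from h import *
plan(.4624,-.3104,.081,-95.7)
h=np.array([.5608,-.3202]);o=get_obs();X=np.array([.995,-.0994])
p=o['tcp_pos'];dx=(p[:2]-h)@X;dz=p[2]+.019-.085;print(dx,dz,np.hypot(dx,dz),np.arctan2(dz,-dx)-.15)
E
```

```text
t 5.3 tcp [ 0.5192 -0.3164  0.1574] tilt [-0.002 -0.002] yhead -95.3 q6 64 F [-5.4 -5.4  3.8] open 0.0262
  turn az 0.4 then shift [-57.1  -0.3  76.4] rows>=3
-0.04176250727546672 0.09143198388863986 0.10051823064372906 0.992334712592264
```

>>> arm_command --pt "30 0 0 0 0 0 0" --pt "40 0 0 0 0 0 0" --pt "50 0 0 0 0 0 0" --pt "50 0 0 0 0 0 0" --pt "50 0 0 0 0 0 0"

```text
time: 5.72
tcp_pos: [0.52, -0.3148, 0.157]
eef_rot: [[0.996, -0.094, 0.0], [-0.094, -0.996, 0.0], [0.0, -0.0, -1.0]]
force: [-0.2, 0.5, -0.0]
opening: 0.0497
finger_force: 0.0
```

>>> arm_command --pt "50 0 0 -25 0 0 0" --pt "50 0 0 -25 0 0 0" --pt "50 0 0 -25 0 0 0" --pt "50 0 0 -25 0 0 0" --pt "50 0 0 -25 0 0 0"

```text
time: 6.13
tcp_pos: [0.5198, -0.3147, 0.2833]
eef_rot: [[0.996, -0.094, -0.0], [-0.094, -0.996, 0.0], [-0.0, -0.0, -1.0]]
force: [1.1, -0.4, 0.0]
opening: 0.0498
finger_force: 0.0
```

>>> arm_command --pt "0 0 -20 0 0 0 0" --pt "0 0 -20 0 0 0 0" --pt "0 0 -20 0 0 0 0" --pt "0 0 -20 0 0 0 0" --pt "0 0 -20 0 0 0 0"

```text
time: 6.55
tcp_pos: [0.5292, -0.2144, 0.2822]
eef_rot: [[0.996, -0.094, 0.0], [-0.094, -0.996, 0.0], [0.0, -0.0, -1.0]]
force: [0.7, 0.8, -0.5]
opening: 0.0189
finger_force: 0.0
```

```bash
python3 - <<'E'
from h import *
plan(.55,-.2,.30,-95.7); im,*c=snap('wrist','w3.png')
snap('top','top3.png')
cv2.imwrite('pics/w3r.png',np.hstack([cv2.resize(im,(784,588))]))
E
```

```text
t 6.5 tcp [ 0.5292 -0.2144  0.2822] tilt [0. 0.] yhead -95.4 q6 73 F [ 0.7  0.8 -0.5] open 0.0189
  turn az 0.3 then shift [ 19.2 -16.4 -17.8] rows>=1
```

View pics/w3r.png

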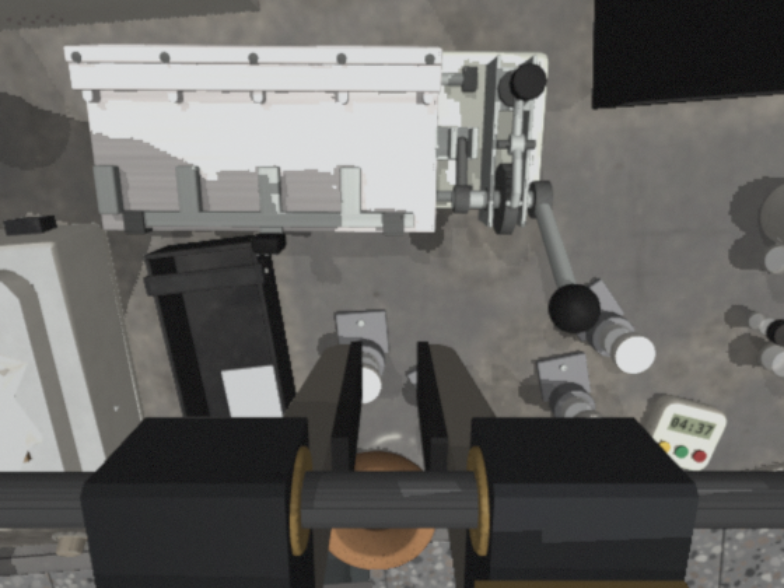

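```bash
python3 - <<'E'
from h import *
im,*w=load('w3.png')
f=lambda u,v:((u+.5)/1.4-.5,(v+.5)/1.4-.5)
S=np.array([onplane(f(u,v),.09,*w) for u,v in((76,57),(165,58),(253,58),(341,59),(430,60))])
d=S[0]-S[4];d/=np.linalg.norm(d);X=np.array([d[1],-d[0],0]);m=S.mean(0)
print(m,'yaw',np.degrees(np.arctan2(-d[0],d[1])))
def rel(n,p): q=p-m; print(n,p.round(4),'x %.1f y %.1f'%(q@X*1000,q@d*1000))
for n,u,v,z in(('toe1',108,166,.084),('toe2',189,166,.084),('toe3',268.5,166,.084),('toe4',349.5,166,.084),('grip',268,243,.104),('ball up',574,308,.17),('ball down',574,308,.1),('front',300,232,.072)): rel(n,onplane(f(u,v),z,*w))
E
```

```text
[ 0.66676079 -0.13995808  0.09      ] yaw -5.884684972989459
toe1 [ 0.6103 -0.0296  0.084 ] x -67.5 y 104.0
toe2 [ 0.6051 -0.0844  0.084 ] x -67.1 y 48.9
toe3 [ 0.5999 -0.1382  0.084 ] x -66.6 y -5.1
toe4 [ 0.5947 -0.193   0.084 ] x -66.2 y -60.1
grip [ 0.5506 -0.1346  0.104 ] x -116.1 y -6.6
ball up [ 0.5078 -0.3155  0.17  ] x -140.1 y -190.9
ball down [ 0.4846 -0.339   0.1   ] x -160.8 y -216.6
front [ 0.5517 -0.1511  0.072 ] x -113.3 y -22.8
```

>>> arm_command --pt "50 2.3 -16.3 24 0 0 0.3" --pt "50 2.3 -16.3 24 0 0 0" --pt "50 2.3 -16.3 24 0 0 0" --pt "50 2.3 -16.3 24 0 0 0" --pt "50 2.3 -16.3 24 0 0 0"

```text
time: 7.07
tcp_pos: [0.5489, -0.1354, 0.1612]
eef_rot: [[0.995, -0.099, 0.001], [-0.099, -0.995, -0.0], [0.001, 0.0, -1.0]]
force: [0.3, 0.0, -0.1]
opening: 0.0418
finger_force: 0.0
```

>>> arm_command --pt "50 0 0 10 0 0 0" --pt "50 0 0 10 0 0 0" --pt "50 0 0 8 0 0 0" --pt "50 0 0 0 0 0 0" --pt "50 0 0 0 0 0 0"

```text
time: 7.48
tcp_pos: [0.5489, -0.1364, 0.1345]
eef_rot: [[0.995, -0.1, 0.0], [-0.1, -0.995, -0.0], [0.0, 0.0, -1.0]]
force: [-0.4, 0.4, -0.2]
opening: 0.0501
finger_force: 0.0
```

```bash
python3 - <<'E'
from h import *
plan(.549,-.1345,.088,-95.8); im,*c=snap('wrist','w4.png')
E
```

```text
t 7.5 tcp [ 0.5489 -0.1364  0.1345] tilt [ 0. -0.] yhead -95.7 q6 82 F [-0.4  0.4 -0.2] open 0.0501
  turn az 0.1 then shift [-0.1 -1.9 46.5] rows>=2
```

View pics/w4.png

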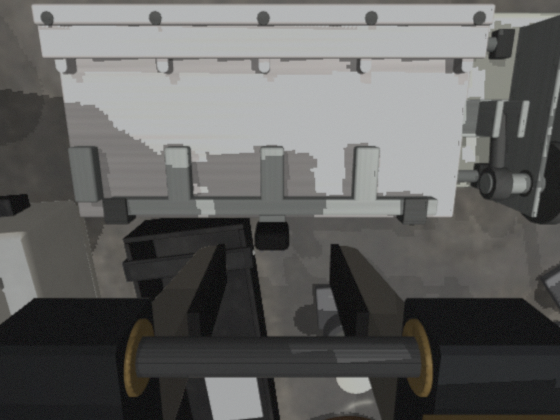

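>>> arm_command --pt "50 0 -2 12 0 0 0" --pt "50 0 0 12 0 0 0" --pt "50 0 0 12 0 0 0" --pt "50 0 0 10 0 0 0" --pt "30 0 0 0 0 0 0" --grip_force 10

```text
time: 7.95
tcp_pos: [0.5471, -0.133, 0.0853]
eef_rot: [[0.995, -0.099, -0.004], [-0.099, -0.995, 0.001], [-0.004, -0.001, -1.0]]
force: [-1.1, 1.1, -0.5]
opening: 0.0452
finger_force: 0.0
```

>>> arm_command --pt "15 0 0 0 0 0 0" --pt "15 0 0 0 0 0 0" --pt "15 0 0 0 0 0 0" --pt "15 0 0 0 0 0 0" --pt "15 0 0 0 0 0 0"

```text
time: 8.37
tcp_pos: [0.5493, -0.1335, 0.0886]
eef_rot: [[0.995, -0.099, 0.001], [-0.099, -0.995, -0.0], [0.001, 0.0, -1.0]]
force: [0.6, 0.2, 0.6]
opening: 0.0198
finger_force: 10.0
```

>>> arm_command --pt "15 0 -2 0 0 0 0" --pt "15 0 -2 0 0 0 0" --pt "15 0 -1 0 0 0 0" --pt "15 0 -1 0 0 0 0" --pt "15 0 0 0 0 0 0"

```text
time: 8.78
tcp_pos: [0.5499, -0.1276, 0.0885]
eef_rot: [[0.995, -0.099, 0.001], [-0.099, -0.995, -0.001], [0.001, 0.001, -1.0]]
force: [-0.5, -3.3, 4.8]
opening: 0.0196
finger_force: 10.0
```

>>> arm_command --pt "40 0 0 0 0 0 0" --pt "45 0 0 0 0 0 0" --pt "45 0 0 0 0 0 0" --pt "45 0 0 -30 0 0 0" --pt "45 0 0 -30 0 0 0"

```text
time: 9.2
tcp_pos: [0.5476, -0.1269, 0.1468]
eef_rot: [[0.995, -0.099, -0.005], [-0.099, -0.995, 0.001], [-0.005, -0.001, -1.0]]
force: [1.2, -0.0, 1.1]
opening: 0.0453
finger_force: 0.0
```

>>> arm_command --pt "45 -21 30.7 -18 0 0 0" --pt "45 -21 30.7 -18 0 0 0" --pt "45 -21 30.7 -18 0 0 0" --pt "45 -21 30.7 -18 0 0 0" --pt "45 -21 30.7 -18 0 0 0"

```text
time: 9.62
tcp_pos: [0.4283, -0.2704, 0.2387]
eef_rot: [[0.995, -0.098, -0.0], [-0.098, -0.995, 0.001], [-0.0, -0.0, -1.0]]
force: [1.4, -0.6, 0.1]
opening: 0.0448
finger_force: 0.0
```

>>> arm_command --pt "91.9 0 0 -30 0 0 0" --pt "91.9 0 0 -30 0 0 0" --pt "91.9 0 0 0 0 0 0" --pt "91.9 0 0 0 0 0 0" --pt "91.9 0 0 0 0 0 0"

```text
time: 10.03
tcp_pos: [0.4294, -0.2694, 0.2973]
eef_rot: [[0.995, -0.099, -0.001], [-0.099, -0.995, 0.001], [-0.001, -0.001, -1.0]]
force: [-0.6, 0.3, -0.5]
opening: 0.0764
finger_force: 0.0
```

```bash
python3 - <<'E'
from h import *
plan(.43,-.27,.30,-95.8); im,*c=snap('wrist','w5.png'); snap('top','top5.png')
cv2.imwrite('pics/w5r.png',cv2.resize(im,(784,588)))
E
```

```text
t 10.0 tcp [ 0.4294 -0.2694  0.2973] tilt [-0.001  0.001] yhead -95.7 q6 63 F [-0.6  0.3 -0.5] open 0.0764
  turn az 0.1 then shift [ 0.6  0.5 -2.7] rows>=1
```

View pics/w5r.png

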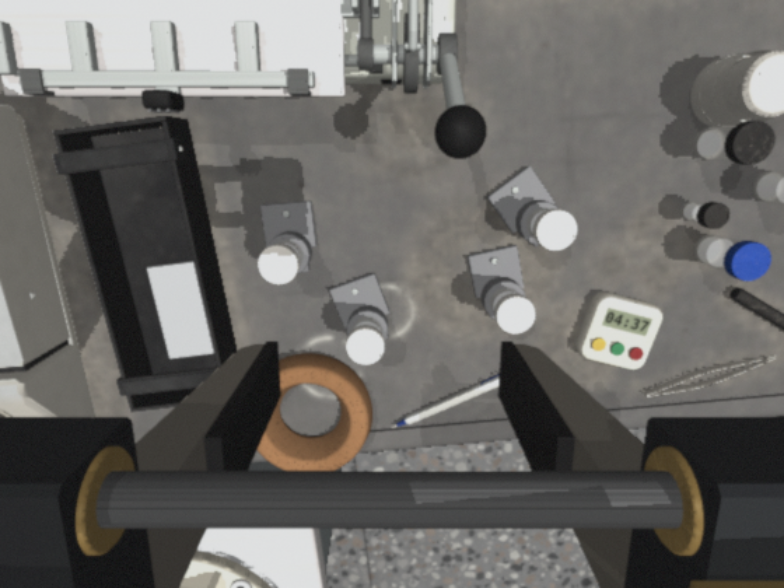

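```bash
cat >> h.py <<'E'
def carrier(cap,rl,rr,c,s=1.4):
    f=lambda q:((q[0]+.5)/s-.5,(q[1]+.5)/s-.5)
    o=onplane(f(cap),.067,*c);a=onplane(f(rl),.008,*c);b=onplane(f(rr),.008,*c)
    y=a-b;h=math.atan2(-y[0],y[1]);m=(a+b)/2;mo=m[:2]-.042*np.array([math.cos(h),math.sin(h)])
    h2=math.atan2(*(m-o)[[1,0]])
    print('cap',o[:2].round(4),'head %.1f / %.1f'%(math.degrees(h),math.degrees(h2)),'w %.1f'%(1e3*np.linalg.norm(y)),'from foot',mo.round(4))
E
python3 - <<'E'
from h import *
im,*c=load('w5.png')
carrier((278,265),(262,205),(311,201),c)
carrier((365,346),(330,290),(375,273),c)
carrier((556,229),(488,201),(531,167),c)
carrier((515,314),(467,255),(513,245),c)
E
```

```text
cap [ 0.4256 -0.1817] head -1.1 / -2.4 w 42.6 from foot [ 0.4257 -0.1827]
cap [ 0.3525 -0.2414] head 15.4 / 13.3 w 43.6 from foot [ 0.3523 -0.243 ]
cap [ 0.4323 -0.3966] head 33.4 / 33.4 w 45.2 from foot [ 0.4294 -0.3985]
cap [ 0.3675 -0.363 ] head 6.8 / 9.5 w 41.1 from foot [ 0.3674 -0.361 ]
```

```bash
python3 - <<'E'
from h import *
_,*w=load('w1.png');_,*t=load('top0.png')
for uv in((0,0),(100,0),(200,0),(280,0),(370,0),(60,28),(200,25)): print(uv,onplane(uv,0,*w).round(3)[:2],onplane(uv,.2,*w).round(3)[:2])
print(onplane((265,108),0,*t),onplane((155,107),.08,*t),onplane((95,125),0,*t))
plan(.432,-.397,.13,-56.6)
E
```

```text
(0, 0) [0.765 0.093] [ 0.703 -0.034]
(100, 0) [ 0.755 -0.019] [ 0.697 -0.098]
(200, 0) [ 0.744 -0.131] [ 0.691 -0.163]
(280, 0) [ 0.735 -0.22 ] [ 0.686 -0.214]
(370, 0) [ 0.726 -0.321] [ 0.68  -0.272]
(60, 28) [0.731 0.033] [ 0.683 -0.069]
(200, 25) [ 0.718 -0.127] [ 0.676 -0.161]
[ 0.75146318 -0.27945052  0.        ] [ 0.7256257 -0.0296846  0.08     ] [7.19490591e-01 1.48824051e-01 1.11022302e-16]
t 10.1 tcp [ 0.4292 -0.2691  0.2966] tilt [-0.002  0.001] yhead -95.7 q6 63 F [-0.2 -0.5  0.1] open 0.0841
  turn az -39.1 then shift [-68.1 108.3 166.6] rows>=6
```

>>> arm_command --pt "65 0 0 0 0 0 -7" --pt "65 0 0 0 0 0 -7" --pt "65 0 0 0 0 0 -7" --pt "65 0 0 0 0 0 -7" --pt "65 0 0 0 0 0 -7"

```text
time: 10.55
tcp_pos: [0.4294, -0.2691, 0.2966]
eef_rot: [[0.869, 0.496, -0.002], [0.496, -0.869, 0.001], [-0.001, -0.002, -1.0]]
force: [0.2, 0.0, 0.0]
opening: 0.0652
finger_force: 0.0
```

>>> arm_command --pt "65 0 0 0 0 0 -4.1" --pt "65 -17 27 25 0 0 0" --pt "65 -17 27 25 0 0 0" --pt "65 -17 27 25 0 0 0" --pt "65 -17 27 25 0 0 0"

```text
time: 10.97
tcp_pos: [0.4322, -0.3979, 0.1957]
eef_rot: [[0.834, 0.552, -0.001], [0.552, -0.834, 0.001], [-0.0, -0.002, -1.0]]
force: [1.5, 0.2, 0.4]
opening: 0.0651
finger_force: 0.0
```

>>> arm_command --pt "65 0 0 22 0 0 0" --pt "65 0 0 22 0 0 0" --pt "65 0 0 22 0 0 0" --pt "65 0 0 0 0 0 0" --pt "65 0 0 0 0 0 0"

```text
time: 11.38
tcp_pos: [0.4316, -0.3962, 0.1303]
eef_rot: [[0.834, 0.551, -0.003], [0.551, -0.834, 0.003], [-0.001, -0.004, -1.0]]
force: [-0.6, 0.1, 0.4]
opening: 0.0652
finger_force: 0.0
```

```bash
python3 - <<'E'
from h import *
plan(.432,-.397,.04,-56.6);snap('wrist','w6.png')
E
```

```text
t 11.4 tcp [ 0.4316 -0.3962  0.1303] tilt [-0.003  0.003] yhead -56.6 q6 14 F [-0.6  0.1  0.4] open 0.0652
  turn az 0.0 then shift [-0.1  0.9 90.3] rows>=3
```

View pics/w6.png

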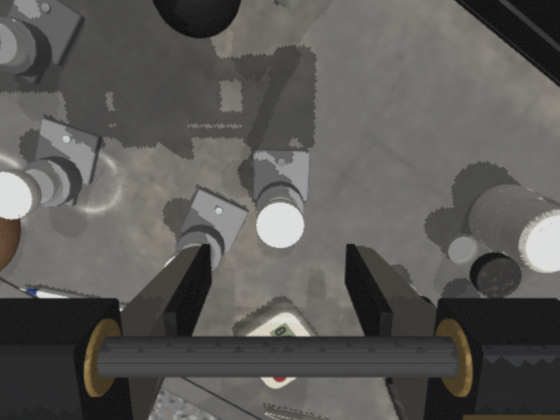

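```bash
python3 - <<'E'
from h import *
_,*c=load('w6.png')
carrier((280,225),(253,150),(309,152),c,1)
E
```

```text
cap [ 0.4316 -0.397 ] head 31.4 / 32.3 w 43.3 from foot [ 0.4307 -0.3968]
```

>>> arm_command --pt "65 0 0.8 22 0 0 0" --pt "65 0 0 22 0 0 0" --pt "65 0 0 22 0 0 0" --pt "65 0 0 22 0 0 0" --pt "65 0 0 1 0 0 0"

```text
time: 11.85
tcp_pos: [0.4321, -0.3969, 0.0412]
eef_rot: [[0.834, 0.551, -0.002], [0.551, -0.834, 0.002], [-0.001, -0.003, -1.0]]
force: [-0.5, 0.6, -0.3]
opening: 0.0646
finger_force: 0.0
```

>>> arm_command --pt "40 0 0 0 0 0 0" --pt "26 0 0 0 0 0 0" --pt "26 0 0 0 0 0 0" --pt "26 0 0 0 0 0 0" --pt "26 0 0 0 0 0 0" --grip_force 20

```text
time: 12.27
tcp_pos: [0.4335, -0.3986, 0.0443]
eef_rot: [[0.835, 0.551, 0.001], [0.551, -0.835, -0.001], [0.0, 0.002, -1.0]]
force: [-0.6, 0.9, 0.1]
opening: 0.0338
finger_force: 0.5
```

>>> arm_command --pt "26 0 0 0 0 0 0" --pt "26 0 0 0 0 0 0" --pt "26 0 0 -5 0 0 0" --pt "26 0 0 -15 0 0 0" --pt "26 0 0 -20 0 0 0"

```text
time: 12.68
tcp_pos: [0.4319, -0.3972, 0.0823]
eef_rot: [[0.835, 0.551, -0.002], [0.551, -0.835, 0.002], [-0.001, -0.003, -1.0]]
force: [0.4, -0.2, -1.0]
opening: 0.0297
finger_force: 20.0
```

>>> arm_command --pt "26 0 0 -36 0 0 0" --pt "26 0 0 -36 0 0 0" --pt "26 0 0 -36 0 0 0" --pt "26 0 0 -36 0 0 0" --pt "26 0 0 -34 0 0 0"

```text
time: 13.1
tcp_pos: [0.4327, -0.3979, 0.2634]
eef_rot: [[0.835, 0.551, 0.0], [0.551, -0.835, -0.0], [0.0, 0.001, -1.0]]
force: [0.5, -0.0, -1.7]
opening: 0.0297
finger_force: 20.0
```

>>> arm_command --pt "26 0 0 0 0 0 6.3" --pt "26 0 0 0 0 0 6.3" --pt "26 0 0 0 0 0 6.3" --pt "26 0 0 0 0 0 6.3" --pt "26 0 0 0 0 0 6.3"

```text
time: 13.52
tcp_pos: [0.4327, -0.3979, 0.2612]
eef_rot: [[1.0, 0.028, -0.0], [0.028, -1.0, 0.0], [-0.0, -0.0, -1.0]]
force: [-0.6, 0.5, -1.9]
opening: 0.0294
finger_force: 20.0
```

>>> arm_command --pt "26 0 0 0 0 0 6.1" --pt "26 0 0 0 0 0 0" --pt "26 0 0 0 0 0 0" --pt "26 0 0 0 0 0 0" --pt "26 0 0 0 0 0 0"

```text
time: 13.93
tcp_pos: [0.4329, -0.398, 0.2611]
eef_rot: [[0.998, -0.07, -0.0], [-0.07, -0.998, 0.0], [-0.0, -0.0, -1.0]]
force: [-0.0, -0.6, -1.2]
opening: 0.03
finger_force: 20.0
```

```bash
python3 - <<'E'
from h import *
plan(.5938,-.2171,.26,-94.15)
E
```

```text
t 13.9 tcp [ 0.4329 -0.398   0.2611] tilt [-0.  0.] yhead -94.0 q6 51 F [-0.  -0.6 -1.2] open 0.0300
  turn az 0.1 then shift [ 147.4 -192.1    1.1] rows>=6
```

>>> arm_command --pt "26 18.4 -24 0 0 0 0" --pt "26 18.4 -24 0 0 0 0" --pt "26 18.4 -24 0 0 0 0" --pt "26 18.4 -24 0 0 0 0" --pt "26 18.4 -24 0 0 0 0"

```text
time: 14.35
tcp_pos: [0.5342, -0.284, 0.2612]
eef_rot: [[0.997, -0.071, 0.0], [-0.071, -0.997, -0.0], [0.0, 0.0, -1.0]]
force: [0.2, -1.0, -1.5]
opening: 0.03
finger_force: 20.0
```

>>> arm_command --pt "26 18.4 -24 0 0 0 0" --pt "26 18.4 -24 0 0 0 0" --pt "26 18.4 -24 0 0 0 0" --pt "26 0 0 30 0 0 0" --pt "26 0 0 30 0 0 0"

```text
time: 14.77
tcp_pos: [0.5964, -0.2162, 0.2021]
eef_rot: [[0.998, -0.068, 0.004], [-0.068, -0.998, -0.001], [0.004, 0.001, -1.0]]
force: [-0.0, -0.7, -2.1]
opening: 0.0299
finger_force: 20.0
```

>>> arm_command --pt "26 0 0 30 0 0 0" --pt "26 0 0 20 0 0 0" --pt "26 0 0 10 0 0 0" --pt "26 0 0 0 0 0 0" --pt "26 0 0 0 0 0 0"

```text
time: 15.18
tcp_pos: [0.594, -0.2175, 0.1415]
eef_rot: [[0.997, -0.072, 0.0], [-0.072, -0.997, 0.0], [0.0, -0.0, -1.0]]
force: [0.2, -0.0, -1.7]
opening: 0.0298
finger_force: 20.0
```

```bash
python3 - <<'E'
from h import *
plan(.5938,-.2171,.1135,-94.15);snap('wrist','w7.png')
E
```

```text
t 15.2 tcp [ 0.594  -0.2175  0.1415] tilt [0. 0.] yhead -94.1 q6 74 F [ 0.2 -0.  -1.7] open 0.0298
  turn az 0.0 then shift [-0.3 -0.4 28. ] rows>=1
```

View pics/w7.png

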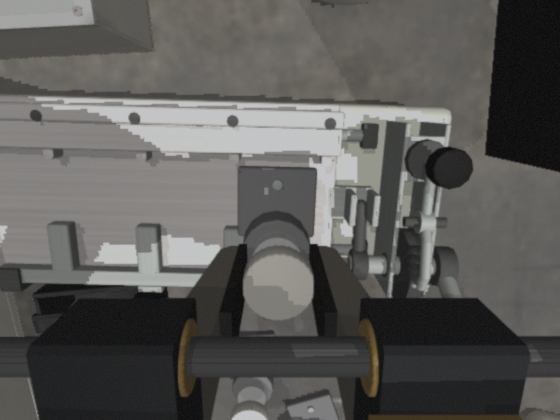

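>>> arm_command --pt "26 0 0 10 0 0 0" --pt "26 0 0 8 0 0 0" --pt "26 0 0 4 0 0 0" --pt "26 0 0 3 0 0 0" --pt "26 0 0 0 0 0 0"

```text
time: 15.65
tcp_pos: [0.5936, -0.2173, 0.1159]
eef_rot: [[0.997, -0.073, -0.0], [-0.073, -0.997, 0.0], [-0.0, -0.0, -1.0]]
force: [0.5, -0.9, -1.3]
opening: 0.0296
finger_force: 20.0
```

>>> arm_command --pt "26 0 0 2 0 0 0" --pt "26 0 0 1 0 0 0" --pt "26 0 0 0 0 0 0" --pt "26 0 0 0 0 0 0" --pt "26 0 0 0 0 0 0"

```text
time: 16.07
tcp_pos: [0.5939, -0.2171, 0.115]
eef_rot: [[0.997, -0.073, 0.001], [-0.073, -0.997, 0.0], [0.001, -0.0, -1.0]]
force: [-6.2, 3.0, 15.4]
opening: 0.0296
finger_force: 20.0
```

>>> arm_command --pt "26 0 0 -1.2 0 0 0" --pt "26 4 0.1 0 0 0 0" --pt "26 4 0.1 0 0 0 0" --pt "26 4 0.1 0 0 0 0" --pt "26 4 0.1 0 0 0 0"

```text
time: 16.48
tcp_pos: [0.6076, -0.2189, 0.1164]
eef_rot: [[0.997, -0.073, -0.004], [-0.073, -0.997, 0.0], [-0.004, -0.0, -1.0]]
force: [-16.5, 1.7, 26.4]
opening: 0.0297
finger_force: 20.0
```

>>> arm_command --pt "26 2 0.1 0 0 0 0" --pt "26 2 0.1 0 0 0 0" --pt "26 1.5 0 0 0 0 0" --pt "26 0 0 0 0 0 0" --pt "26 0 0 0 0 0 0"

```text
time: 16.9
tcp_pos: [0.6146, -0.2197, 0.1169]
eef_rot: [[0.997, -0.073, -0.001], [-0.073, -0.997, -0.0], [-0.001, 0.0, -1.0]]
force: [-12.8, 2.8, 25.6]
opening: 0.0296
finger_force: 19.9
```

```bash
python3 - <<'E'
from h import *
plan(.6137,-.2191,.114,-94.15)
E
```

```text
t 16.9 tcp [ 0.6146 -0.2197  0.1169] tilt [-0.001 -0.   ] yhead -94.2 q6 74 F [-12.8   2.8  25.6] open 0.0296
  turn az -0.0 then shift [-1.  -0.5  2.9] rows>=1
```

>>> arm_command --pt "26 0 0 -1.5 0 0 0" --pt "26 0 0 0 0 0 0" --pt "26 0 0 0 0 0 0" --pt "26 0 0 0 0 0 0" --pt "26 0 0 0 0 0 0"

```text
time: 17.32
tcp_pos: [0.6147, -0.2196, 0.1172]
eef_rot: [[0.997, -0.073, -0.001], [-0.073, -0.997, -0.0], [-0.001, 0.0, -1.0]]
force: [-8.2, 1.4, 15.7]
opening: 0.0297
finger_force: 19.9
```

```bash
python3 - <<'E'
from h import *
plan(.6137,-.2191,.114,-94.15);im,*c=snap('wrist','w8.png')
cv2.imwrite('pics/c8.png',cv2.resize(im[60:330,120:480],None,fx=2.1,fy=2.1,interpolation=cv2.INTER_CUBIC))
E
```

```text
t 17.3 tcp [ 0.6147 -0.2196  0.1172] tilt [-0.001 -0.   ] yhead -94.2 q6 74 F [-8.2  1.4 15.7] open 0.0297
  turn az -0.0 then shift [-1.  -0.4  3.2] rows>=1
```

View pics/c8.png

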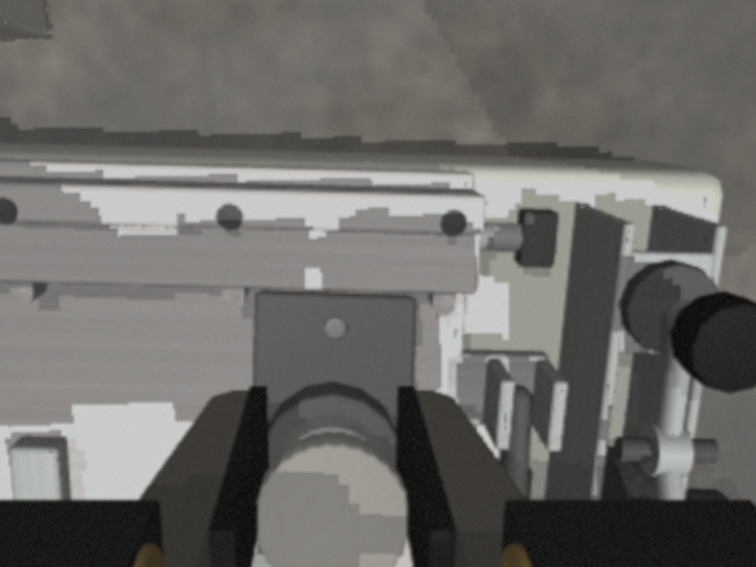

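The tongue's rear edge at (255–415, 293) still sits at the lip front. The carrier pitched forward about the pinch axis and didn't slide. I'll back off, let it settle flat on the floor, then re-pinch along x, which resists pitch.

>>> arm_command --pt "26 -3 0 -1 0 0 0" --pt "26 -4 -0.1 -1 0 0 0" --pt "26 -5 -0.1 0 0 0 0" --pt "26 -5 -0.1 0 0 0 0" --pt "26 -3 -0.1 0 0 0 0"

```text
time: 17.78
tcp_pos: [0.5952, -0.2177, 0.1179]
eef_rot: [[0.997, -0.073, 0.001], [-0.073, -0.997, -0.0], [0.001, 0.0, -1.0]]
force: [2.5, -0.6, -0.4]
opening: 0.0299
finger_force: 20.0
```

```bash
python3 - <<'E'
from h import *
plan(.5938,-.2171,.1145,-94.15);im,*c=snap('wrist','w9.png')
cv2.imwrite('pics/c9.png',cv2.resize(im[60:330,120:480],None,fx=1.6,fy=1.6,interpolation=cv2.INTER_CUBIC))
E
```

```text
t 17.8 tcp [ 0.5952 -0.2177  0.1179] tilt [ 0.001 -0.   ] yhead -94.2 q6 74 F [ 2.5 -0.6 -0.4] open 0.0299
  turn az -0.0 then shift [-1.5 -0.5  3.4] rows>=1
```

View pics/c9.png

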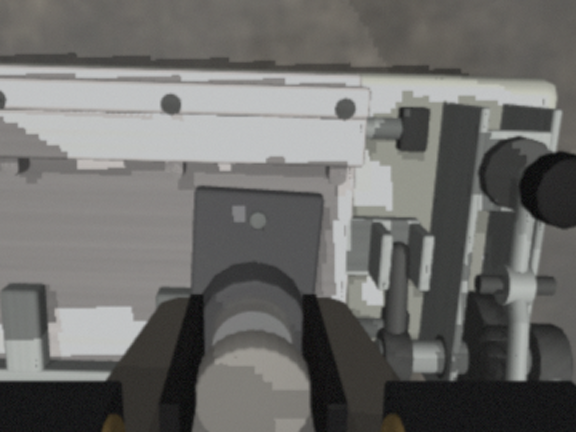

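>>> arm_command --pt "26 -1 0 2 0 0 0" --pt "31 0 0 0 0 0 0" --pt "34 0 0 0 0 0 0" --pt "38 0 0 0 0 0 0" --pt "42 0 0 0 0 0 0"

```text
time: 18.25
tcp_pos: [0.594, -0.2175, 0.1156]
eef_rot: [[0.997, -0.073, -0.001], [-0.073, -0.997, 0.0], [-0.001, -0.0, -1.0]]
force: [0.1, 0.5, 0.0]
opening: 0.0413
finger_force: 0.0
```

>>> arm_command --pt "60 0 0 -20 0 0 0" --pt "60 0 0 -25 0 0 0" --pt "60 0 0 -25 0 0 0" --pt "60 0 0 0 0 0 -7" --pt "60 0 0 0 0 0 -7"

```text
time: 18.67
tcp_pos: [0.5953, -0.218, 0.1878]
eef_rot: [[0.984, 0.176, 0.003], [0.176, -0.984, -0.001], [0.003, 0.002, -1.0]]
force: [-0.2, 0.5, -0.0]
opening: 0.0599
finger_force: 0.0
```

>>> arm_command --pt "60 0 0 0 0 0 -7" --pt "60 0 0 0 0 0 -7" --pt "60 0 0 0 0 0 -7" --pt "60 0 0 0 0 0 -7" --pt "60 0 0 0 0 0 -7"

```text
time: 19.08
tcp_pos: [0.5941, -0.2175, 0.1856]
eef_rot: [[0.705, 0.709, -0.001], [0.709, -0.705, 0.0], [-0.0, -0.0, -1.0]]
force: [0.2, 0.5, -0.9]
opening: 0.06
finger_force: 0.0
```

>>> arm_command --pt "60 0 0 0 0 0 -7" --pt "60 0 0 0 0 0 -7" --pt "60 0 0 0 0 0 -7" --pt "60 0 0 0 0 0 -7" --pt "60 0 0 0 0 0 -7"

```text
time: 19.5
tcp_pos: [0.5941, -0.2175, 0.1856]
eef_rot: [[0.171, 0.985, -0.001], [0.985, -0.171, 0.0], [0.0, -0.001, -1.0]]
force: [0.4, 0.3, 1.5]
opening: 0.0597
finger_force: 0.0
```

```bash
python3 - <<'E'
from h import *
plan(.5938,-.2171,.1145,-5.75);im,*c=snap('wrist','w10.png');im2,*c2=snap('top','top10.png')
a=cv2.resize(im,(480,360)); b=cv2.resize(im2[100:250,130:350],(480,327),interpolation=cv2.INTER_CUBIC)
cv2.imwrite('pics/c10.png',np.vstack([a,b])[:600])
cv2.imwrite('pics/c10.png',cv2.resize(im2[112:292,140:360],None,fx=3,fy=3,interpolation=cv2.INTER_CUBIC))
E
```

```text
t 19.5 tcp [ 0.5941 -0.2175  0.1856] tilt [-0.001  0.   ] yhead -9.8 q6 -10 F [0.4 0.3 1.5] open 0.0597
  turn az -4.1 then shift [ 0.4 -0.3 71.1] rows>=2
```

View pics/w10.png

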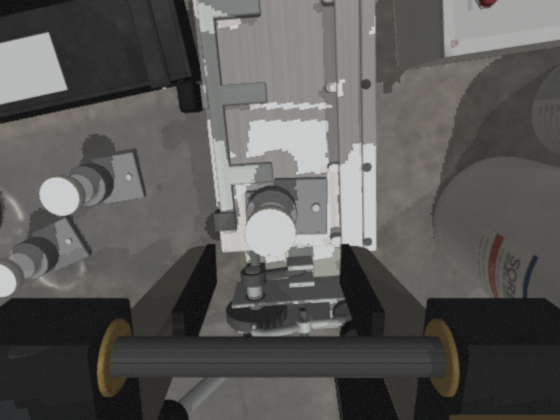

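The carrier stands free with its cap at (270,232) and the tongue edge at (327, 178–235), just in front of the lip. The picture allowance is used up, so I'll measure numerically from here.

```bash
cat >> h.py <<'E'
m=np.array([.6668,-.140]);Xs=np.array([math.cos(math.radians(-5.75)),math.sin(math.radians(-5.75))]);Ys=np.array([-Xs[1],Xs[0]])
def pk(p,k):
    q=np.array(p[:2])-(m-.0449*Xs+Ys*(.084-.056*(k-1))); return 'pocket%d x %.1f y %.1f'%(k,q@Xs*1e3,q@Ys*1e3)
def caps(cam,z,near,r=.03):
    """white cap disc: centre at height z near a world point"""
    im,*c=cam; g=cv2.GaussianBlur(cv2.cvtColor(im,cv2.COLOR_BGR2GRAY),(5,5),0)
    u=proj([*near,z],*c); f=c[0][0,0]/(c[1]@np.array([*near,z])+c[2])[2]
    R=f*.0155
    H=cv2.HoughCircles(g,cv2.HOUGH_GRADIENT_ALT,1.2,5,param1=150,param2=.5,minRadius=int(R*.85),maxRadius=int(R*1.2)+1)
    out=[]
    if H is not None:
        for x,y,rr in H.reshape(-1,3):
            if np.hypot(x-u[0],y-u[1])<f*r: out.append((onplane((x,y),z,*c)[:2].round(4),round(float(rr/R),2)))
    return out
E
python3 - <<'E'
from h import *
cam=load('w10.png')
p=onplane((270,232),.139,*cam[1:]);print(p,pk(p,4))
for v in(178,235): print(pk(onplane((327,v),.08,*cam[1:]),4))
print('hole',pk(onplane((316,208),.08,*cam[1:]),4))
print(caps(cam,.139,p[:2]))
cam=load('w5.png')
for q in((.4256,-.1817),(.3525,-.2414),(.3675,-.363)):print(caps(cam,.067,q))
E
```

```text
[ 0.58946297 -0.2160831   0.139     ] pocket4 x -24.4 y 0.6
pocket4 x 18.2 y 20.1
pocket4 x 16.5 y -24.5
hole pocket4 x 9.0 y -2.4
[(array([ 0.5887, -0.2165]), 1.01), (array([ 0.5848, -0.1864]), 0.98), (array([ 0.5926, -0.2026]), 1.03)]
[(array([ 0.4265, -0.1814]), 0.99)]
[(array([ 0.3523, -0.2411]), 0.98)]
[(array([ 0.3658, -0.3637]), 0.98)]
```

>>> arm_command --pt "60 0.3 -5.2 18 0 0 0" --pt "60 0 0 18 0 0 0" --pt "60 0 0 18 0 0 0" --pt "60 0 0 17 0 0 0" --pt "60 0 0 0 0 0 0"

```text
time: 20.02
tcp_pos: [0.587, -0.2156, 0.1115]
eef_rot: [[0.181, 0.983, -0.005], [0.983, -0.181, 0.002], [0.001, -0.005, -1.0]]
force: [0.2, -0.3, -0.3]
opening: 0.06
finger_force: 0.0
```

>>> arm_command --pt "40 0 0 0 0 0 0" --pt "26 0 0 0 0 0 0" --pt "26 0 0 0 0 0 0" --pt "26 0 0 0 0 0 0" --pt "26 0 0 0 0 0 0"

```text
time: 20.43
tcp_pos: [0.5897, -0.2165, 0.1158]
eef_rot: [[0.177, 0.984, 0.001], [0.984, -0.177, -0.001], [-0.0, 0.001, -1.0]]
force: [0.8, 0.0, 5.6]
opening: 0.03
finger_force: 20.0
```

>>> arm_command --pt "26 0 0 0 0 0 0" --pt "26 0 0 0 0 0 0" --pt "26 0 0 0 0 0 0" --pt "26 0 0 -1.2 0 0 0" --pt "26 0 0 0 0 0 0"

```text
time: 20.85
tcp_pos: [0.5892, -0.2163, 0.1161]
eef_rot: [[0.177, 0.984, 0.0], [0.984, -0.177, -0.0], [0.0, 0.0, -1.0]]
force: [-0.6, 0.3, -1.4]
opening: 0.0297
finger_force: 20.0
```

```bash
python3 - <<'E'
from h import *
plan(.6137,-.2191,.1155,-5.75);print(pk(get_obs()['tcp_pos'],4))
E
```

```text
t 20.9 tcp [ 0.5892 -0.2163  0.1161] tilt [ 0. -0.] yhead -10.2 q6 -10 F [-0.6  0.3 -1.4] open 0.0297
  turn az -4.4 then shift [-0.3 24.7  0.6] rows>=1
pocket4 x -24.7 y 0.3
```

>>> arm_command --pt "26 0 0 0 0 0 -3.6" --pt "26 0 0 0 0 0 0" --pt "26 0 4 0 0 0 0" --pt "26 0 4 0 0 0 0" --pt "26 0 4 0 0 0 0"

```text
time: 21.27
tcp_pos: [0.6009, -0.2177, 0.1159]
eef_rot: [[0.116, 0.993, -0.001], [0.993, -0.116, 0.0], [0.0, -0.001, -1.0]]
force: [-2.5, 0.5, 0.5]
opening: 0.0294
finger_force: 20.0
```

>>> arm_command --pt "26 0 3 0 0 0 0" --pt "26 0 3 0 0 0 0" --pt "26 0 2 0 0 0 0" --pt "26 0 2 0 0 0 0" --pt "26 0 0 0 0 0 0"

```text
time: 21.68
tcp_pos: [0.6116, -0.2189, 0.1158]
eef_rot: [[0.115, 0.993, 0.001], [0.993, -0.115, -0.0], [0.0, 0.001, -1.0]]
force: [-0.1, -0.9, -1.5]
opening: 0.0296
finger_force: 20.0
```

```bash
python3 - <<'E'
from h import *
plan(.6137,-.2191,.1155,-5.75);print(pk(get_obs()['tcp_pos'],4))
E
```

```text
t 21.7 tcp [ 0.6116 -0.2189  0.1158] tilt [ 0.001 -0.   ] yhead -6.6 q6 -13 F [-0.1 -0.9 -1.5] open 0.0296
  turn az -0.8 then shift [0.  2.1 0.3] rows>=1
pocket4 x -2.1 y -0.1
```

>>> arm_command --pt "26 0 1.2 0 0 0 0" --pt "26 0 1 0 0 0 0" --pt "26 0 0.8 0 0 0 0" --pt "26 0 0 0 0 0 0" --pt "26 0 0 0 0 0 0"

```text
time: 22.1
tcp_pos: [0.6138, -0.2192, 0.1159]
eef_rot: [[0.115, 0.993, -0.0], [0.993, -0.115, 0.0], [0.0, -0.0, -1.0]]
force: [-1.3, -1.1, -0.5]
opening: 0.0293
finger_force: 20.0
```

>>> arm_command --pt "26 0 1 0 0 0 0" --pt "26 0 0.8 0 0 0 0" --pt "26 0 0 0 0 0 0" --pt "26 0 0 0 0 0 0" --pt "26 0 0 0 0 0 0"

```text
time: 22.52
tcp_pos: [0.6142, -0.2193, 0.1161]
eef_rot: [[0.115, 0.993, -0.003], [0.993, -0.115, 0.001], [0.0, -0.003, -1.0]]
force: [-9.0, 0.9, 6.4]
opening: 0.0299
finger_force: 20.0
```

>>> arm_command --pt "26 0 -1 1 0 0 0" --pt "31 0 0 0.5 0 0 0" --pt "36 0 0 0 0 0 0" --pt "42 0 0 0 0 0 0" --pt "50 0 0 0 0 0 0"

```text
time: 22.93
tcp_pos: [0.6153, -0.2194, 0.1146]
eef_rot: [[0.115, 0.993, 0.001], [0.993, -0.115, -0.0], [-0.0, 0.001, -1.0]]
force: [-0.6, -0.2, 0.0]
opening: 0.0467
finger_force: 0.0
```

>>> arm_command --pt "50 0 0 -30 0 0 0" --pt "60 0 0 -30 0 0 0" --pt "60 0 0 -30 0 0 0" --pt "60 0 0 -30 0 0 0" --pt "60 0 0 -30 0 0 0"

```text
time: 23.35
tcp_pos: [0.615, -0.2193, 0.266]
eef_rot: [[0.114, 0.993, 0.001], [0.993, -0.114, -0.0], [-0.0, 0.001, -1.0]]
force: [0.2, -0.1, -0.9]
opening: 0.06
finger_force: 0.0
```

```bash
python3 - <<'E'
from h import *
cam=snap('wrist','w11.png');print(caps(cam,.139,(.6137,-.2191)),[pk(q[0],4) for q in caps(cam,.139,(.6137,-.2191))])
cam=snap('top','top11.png');print(caps(cam,.139,(.6137,-.2191)))
for q in((.4256,-.1817),(.3525,-.2414),(.3675,-.363)):print(caps(cam,.067,q))
plan(.3667,-.3635,.26,8)
E
```

```text
[(array([ 0.6135, -0.2193]), 1.01)] ['pocket4 x -0.2 y -0.2']
[]
[(array([ 0.4254, -0.1821]), 1.01)]
[]
[]
t 23.4 tcp [ 0.6177 -0.2202  0.2704] tilt [ 0.009 -0.003] yhead -6.6 q6 -13 F [ 0.6  0.7 -0.3] open 0.0602
  turn az -14.6 then shift [-106.9 -268.5   10.4] rows>=8
```

>>> arm_command --pt "60 0 0 0 0 0 -5" --pt "60 0 0 0 0 0 -5" --pt "60 0 0 0 0 0 -4.6" --pt "60 -13.4 -33.3 0 0 0 0" --pt "60 -13.4 -33.3 0 0 0 0"

```text
time: 23.87
tcp_pos: [0.5527, -0.2546, 0.2632]
eef_rot: [[-0.143, 0.99, -0.0], [0.99, 0.143, 0.0], [0.0, -0.0, -1.0]]
force: [0.2, -0.4, 0.3]
opening: 0.0596
finger_force: 0.0
```

>>> arm_command --pt "60 -13.4 -33.3 0 0 0 0" --pt "60 -13.4 -33.3 0 0 0 0" --pt "60 -13.4 -33.3 0 0 0 0" --pt "60 -13.4 -33.3 0 0 0 0" --pt "60 -13.4 -33.3 0 0 0 0"

```text
time: 24.28
tcp_pos: [0.3956, -0.3451, 0.2639]
eef_rot: [[-0.14, 0.99, -0.0], [0.99, 0.14, 0.0], [0.0, -0.0, -1.0]]
force: [1.2, -1.1, 0.4]
opening: 0.0597
finger_force: 0.0
```

>>> arm_command --pt "60 -13.4 -33.3 0 0 0 0" --pt "60 0 0 30 0 0 0" --pt "60 0 0 30 0 0 0" --pt "60 0 0 30 0 0 0" --pt "60 0 0 0 0 0 0"

```text
time: 24.7
tcp_pos: [0.3632, -0.3603, 0.1693]
eef_rot: [[-0.139, 0.99, -0.006], [0.99, 0.139, 0.006], [0.006, -0.005, -1.0]]
force: [-1.5, 0.8, -0.7]
opening: 0.0603
finger_force: 0.0
```

```bash
python3 - <<'E'
from h import *
cam=snap('wrist','w12.png')
for q in((.4256,-.1817),(.3525,-.2414),(.3675,-.363)):print(caps(cam,.067,q))
plan(.3667,-.3635,.0415,8)
# foot of D: grey brighter/bluish pixels -> check hole & mask stats
im,*c=cam
for X in(25,33,38):
  p=np.array([.3667,-.3635])+X/1e3*np.array([math.cos(.14),math.sin(.14)])
  n=np.array([-math.sin(.14),math.cos(.14)])
  print(X,[int(im[int(v),int(u)].mean()) for u,v in (proj([*(p+n*s/1e3),.008],*c) for s in range(-30,31,3))])
E
```

```text
[]
[(array([ 0.3531, -0.2415]), 1.04), (array([ 0.3533, -0.2483]), 1.02)]
[(array([ 0.3673, -0.3634]), 1.0), (array([ 0.3659, -0.3533]), 1.04)]
t 24.8 tcp [ 0.3643 -0.3611  0.1719] tilt [-0.004  0.004] yhead 8.0 q6 -53 F [-0.4 -0.   0.2] open 0.0598
  turn az 0.0 then shift [ -2.7   2.  130.4] rows>=4
25 [123, 119, 122, 142, 143, 144, 143, 142, 142, 143, 142, 141, 141, 143, 141, 111, 98, 80, 78, 80, 77]
33 [116, 118, 118, 142, 141, 141, 142, 143, 141, 165, 177, 138, 141, 141, 143, 142, 142, 93, 72, 114, 110]
38 [112, 118, 119, 142, 141, 142, 144, 142, 142, 143, 140, 141, 142, 142, 142, 142, 143, 91, 76, 111, 109]
```

```bash
cat >> h.py <<'E'
def foot(cam,o,hd,z=.008):
    """heading from the tongue's rear edge; also sides"""
    im,*c=cam; g=cv2.cvtColor(im,cv2.COLOR_BGR2GRAY).astype(np.float32)
    a=math.radians(hd);x=np.array([math.cos(a),math.sin(a)]);n=np.array([-x[1],x[0]])
    sx=np.arange(24,54,.5);sy=np.arange(-32,32.1,.5)
    M=np.array([[proj([*(np.array(o)+x*i/1e3+n*j/1e3),z],*c) for j in sy] for i in sx],np.float32)
    P=cv2.remap(g,M[...,0],M[...,1],cv2.INTER_LINEAR)
    ref=np.median(P[12:30,50:78]); mask=(np.abs(P-ref)<10).astype(np.uint8)
    n_,L,S,_=cv2.connectedComponentsWithStats(mask,connectivity=4); k=L[16,64-12] or 1
    B=(L==k); pts=[(sy[j],sx[np.nonzero(B[:,j])[0].max()]) for j in range(len(sy)) if abs(sy[j])<14 and B[:,j].any()]
    pts=np.array(pts); f=np.polyfit(pts[:,0],pts[:,1],1); res=np.abs(np.polyval(f,pts[:,0])-pts[:,1]);ok=res<1.5
    f=np.polyfit(pts[ok,0],pts[ok,1],1)
    rows=[(sy[np.nonzero(B[i])[0].min()],sy[np.nonzero(B[i])[0].max()]) for i in range(8,28) if B[i].any()]
    print('ref %.0f heading %.1f rear x %.1f sides'%(ref,hd-math.degrees(math.atan(f[0])),f[1]),np.median(rows,0),'n',ok.sum())
E
python3 - <<'E'
from h import *
cam=snap('wrist','w13.png');print(caps(cam,.067,(.367,-.3635)))
foot(cam,(.3672,-.3634),8)
foot(load('w5.png'),(.3668,-.3635),8);foot(load('w5.png'),(.426,-.1816),-2);foot(load('w5.png'),(.3525,-.2412),14)
plan(.367,-.3634,.0415,8)
E
```

```text
[(array([ 0.3676, -0.3634]), 0.98)]
ref 141 heading 7.4 rear x 40.6 sides [-21.  20.] n 55
ref 154 heading 7.1 rear x 40.4 sides [-21.  20.] n 55
ref 103 heading -1.3 rear x 40.9 sides [-16.   21.5] n 55
ref 151 heading 14.2 rear x 40.0 sides [-20.   20.5] n 55
t 24.8 tcp [ 0.3656 -0.3622  0.174 ] tilt [-0.002  0.002] yhead 8.0 q6 -53 F [0.8 0.  1.6] open 0.0601
  turn az 0.0 then shift [ -1.4   1.2 132.5] rows>=4
```

>>> arm_command --pt "60 -0.5 0.8 33 0 0 0" --pt "60 0 0 33 0 0 0" --pt "60 0 0 33 0 0 0" --pt "60 0 0 22 0 0 0" --pt "60 0 0 11 0 0 0"

```text
time: 25.22
tcp_pos: [0.3672, -0.363, 0.0416]
eef_rot: [[-0.14, 0.99, -0.0], [0.99, 0.14, 0.0], [0.001, -0.0, -1.0]]
force: [-0.4, 0.8, 0.1]
opening: 0.0598
finger_force: 0.0
```

>>> arm_command --pt "60 0 0 0 0 0 0" --pt "40 0 0 0 0 0 0" --pt "26 0 0 0 0 0 0" --pt "26 0 0 0 0 0 0" --pt "26 0 0 0 0 0 0"

```text
time: 25.63
tcp_pos: [0.3676, -0.3638, 0.0439]
eef_rot: [[-0.14, 0.99, 0.002], [0.99, 0.14, -0.002], [-0.002, 0.002, -1.0]]
force: [-0.1, -0.2, -0.6]
opening: 0.0355
finger_force: 0.0
```

>>> arm_command --pt "26 0 0 0 0 0 0" --pt "26 0 0 0 0 0 0" --pt "26 0 0 0 0 0 0" --pt "26 0 0 -10 0 0 0" --pt "26 0 0 -25 0 0 0"

```text
time: 26.05
tcp_pos: [0.3651, -0.3614, 0.076]
eef_rot: [[-0.139, 0.99, -0.004], [0.99, 0.139, 0.004], [0.004, -0.003, -1.0]]
force: [-0.5, 0.9, -1.8]
opening: 0.0298
finger_force: 20.0
```

>>> arm_command --pt "26 0 0 -37 0 0 0" --pt "26 0 0 -37 0 0 0" --pt "26 0 0 -37 0 0 0" --pt "26 0 0 -37 0 0 0" --pt "26 0 0 -37 0 0 0"

```text
time: 26.47
tcp_pos: [0.3662, -0.3624, 0.265]
eef_rot: [[-0.14, 0.99, 0.0], [0.99, 0.14, -0.0], [-0.0, 0.0, -1.0]]
force: [0.4, -1.1, -1.4]
opening: 0.0297
finger_force: 20.0
```

```bash
python3 - <<'E'
from h import *
plan(.5994,-.1614,.26,-5.05)
E
```

```text
t 26.5 tcp [ 0.3662 -0.3624  0.265 ] tilt [ 0. -0.] yhead 8.0 q6 -53 F [ 0.4 -1.1 -1.4] open 0.0297
  turn az 13.1 then shift [220.7 214.6   5. ] rows>=8
```

>>> arm_command --pt "26 0 0 0 0 0 6.5" --pt "26 0 0 0 0 0 6.6" --pt "26 27.5 26.8 0 0 0 0" --pt "26 27.5 26.8 0 0 0 0" --pt "26 27.5 26.8 0 0 0 0"

```text
time: 26.88
tcp_pos: [0.4545, -0.2871, 0.2634]
eef_rot: [[0.091, 0.996, 0.0], [0.996, -0.091, -0.0], [-0.0, 0.0, -1.0]]
force: [0.8, -0.1, -2.1]
opening: 0.0297
finger_force: 20.0
```

>>> arm_command --pt "26 27.5 26.8 0 0 0 0" --pt "26 27.5 26.8 0 0 0 0" --pt "26 27.5 26.8 0 0 0 0" --pt "26 27.5 26.8 0 0 0 0" --pt "26 27.5 26.8 0 0 0 0"

```text
time: 27.3
tcp_pos: [0.6006, -0.1612, 0.2631]
eef_rot: [[0.088, 0.996, -0.0], [0.996, -0.088, -0.0], [-0.0, -0.0, -1.0]]
force: [0.6, -1.1, -2.0]
opening: 0.0296
finger_force: 20.0
```

>>> arm_command --pt "26 0 0 35 0 0 0" --pt "26 0 0 35 0 0 0" --pt "26 0 0 30 0 0 0" --pt "26 0 0 20 0 0 0" --pt "26 0 0 0 0 0 0"

```text
time: 27.72
tcp_pos: [0.5966, -0.1618, 0.1383]
eef_rot: [[0.088, 0.996, -0.008], [0.996, -0.088, 0.002], [0.001, -0.008, -1.0]]
force: [-1.3, -0.5, -1.9]
opening: 0.0297
finger_force: 20.0
```

>>> arm_command --pt "26 0 0 0 0 0 0" --pt "26 0 0 0 0 0 0" --pt "26 0 0 0 0 0 0" --pt "26 0 0 0 0 0 0" --pt "26 0 0 0 0 0 0"

```text
time: 28.13
tcp_pos: [0.6006, -0.1631, 0.144]
eef_rot: [[0.089, 0.996, 0.002], [0.996, -0.089, -0.001], [-0.0, 0.002, -1.0]]
force: [-0.8, 0.3, -1.7]
opening: 0.0298
finger_force: 20.0
```

```bash
python3 - <<'E'
from h import *
plan(.5994,-.1614,.1155,-5.05);print(pk(get_obs()['tcp_pos'],3))
cam=snap('wrist','w14.png');z=get_obs()['tcp_pos'][2]-.0415
print(caps(cam,z+.067,get_obs()['tcp_pos'][:2],.015))
foot(cam,get_obs()['tcp_pos'][:2],-5.75,z+.008)
E
```

```text
t 28.1 tcp [ 0.6006 -0.1631  0.144 ] tilt [ 0.002 -0.001] yhead -5.1 q6 -10 F [-0.8  0.3 -1.7] open 0.0298
  turn az -0.0 then shift [ 1.6 -1.3 28.5] rows>=1
pocket3 x -18.7 y -1.6
[(array([ 0.5996, -0.1606]), 1.01), (array([ 0.603 , -0.1621]), 1.05)]
ref 139 heading -6.3 rear x 41.4 sides [-3.75 13.  ] n 55
```

>>> arm_command --pt "26 1.3 -1.5 8 0 0 0" --pt "26 0 0 8 0 0 0" --pt "26 0 0 6 0 0 0" --pt "26 0 0 4 0 0 0" --pt "26 0 0 0 0 0 0"

```text
time: 28.6
tcp_pos: [0.5979, -0.1613, 0.1156]
eef_rot: [[0.088, 0.996, -0.002], [0.996, -0.088, 0.0], [0.0, -0.002, -1.0]]
force: [1.0, -1.2, -1.2]
opening: 0.0299
finger_force: 20.0
```

>>> arm_command --pt "26 0 0 2 0 0 0" --pt "26 0 0 1 0 0 0" --pt "26 0 0 0 0 0 0" --pt "26 0 0 0 0 0 0" --pt "26 0 0 0 0 0 0"

```text
time: 29.02
tcp_pos: [0.5984, -0.1617, 0.1152]
eef_rot: [[0.088, 0.996, -0.0], [0.996, -0.088, -0.0], [-0.0, 0.0, -1.0]]
force: [-7.4, 0.1, 17.9]
opening: 0.0298
finger_force: 20.0
```

```bash
python3 - <<'E'
from h import *
plan(.6193,-.1634,.1155,-5.05);print(pk(get_obs()['tcp_pos'],3))
E
```

```text
t 29.0 tcp [ 0.5984 -0.1617  0.1152] tilt [-0. -0.] yhead -5.1 q6 -10 F [-7.4  0.1 17.9] open 0.0298
  turn az -0.0 then shift [ 0.1 21.  -0.3] rows>=1
pocket3 x -21.0 y -0.4
```

>>> arm_command --pt "26 0 0 -3.2 0 0 0" --pt "26 0 0 0 0 0 0" --pt "26 0 4 0 0 0 0" --pt "26 0 4 0 0 0 0" --pt "26 0 4 0 0 0 0"

```text
time: 29.43
tcp_pos: [0.6108, -0.1625, 0.1162]
eef_rot: [[0.089, 0.996, -0.0], [0.996, -0.089, 0.0], [0.0, -0.0, -1.0]]
force: [-0.3, 0.3, -1.0]
opening: 0.0297
finger_force: 20.0
```

>>> arm_command --pt "26 0 3 0 0 0 0" --pt "26 0 3 0 0 0 0" --pt "26 0 2 0 0 0 0" --pt "26 0 1 0 0 0 0" --pt "26 0 0 0 0 0 0"

```text
time: 29.85
tcp_pos: [0.6194, -0.1632, 0.1165]
eef_rot: [[0.088, 0.996, -0.001], [0.996, -0.088, 0.0], [0.0, -0.001, -1.0]]
force: [-0.1, -0.3, -1.7]
opening: 0.0292
finger_force: 20.0
```

>>> arm_command --pt "26 0 1 0 0 0 0" --pt "26 0 0.8 0 0 0 0" --pt "26 0 0 0 0 0 0" --pt "26 0 0 0 0 0 0" --pt "26 0 0 0 0 0 0"

```text
time: 30.27
tcp_pos: [0.6198, -0.1632, 0.1165]
eef_rot: [[0.089, 0.996, -0.003], [0.996, -0.089, 0.001], [0.0, -0.003, -1.0]]
force: [-5.0, 1.2, 1.4]
opening: 0.0299
finger_force: 20.0
```

```bash
python3 - <<'E'
from h import *
plan(.6193,-.1634,.1155,-5.05);print(pk(get_obs()['tcp_pos'],3))
E
```

```text
t 30.3 tcp [ 0.6198 -0.1632  0.1165] tilt [-0.003  0.001] yhead -5.1 q6 -10 F [-5.   1.2  1.4] open 0.0299
  turn az -0.0 then shift [-0.2 -0.5  1. ] rows>=1
pocket3 x 0.5 y 0.2
```

>>> arm_command --pt "26 0 -0.6 0.8 0 0 0" --pt "29 0 0 0.6 0 0 0" --pt "36 0 0 0 0 0 0" --pt "42 0 0 0 0 0 0" --pt "50 0 0 0 0 0 0"

```text
time: 30.68
tcp_pos: [0.6215, -0.1635, 0.1157]
eef_rot: [[0.089, 0.996, 0.002], [0.996, -0.089, -0.0], [-0.0, 0.002, -1.0]]
force: [-0.1, 0.0, -0.1]
opening: 0.0466
finger_force: 0.0
```

>>> arm_command --pt "50 0 0 -30 0 0 0" --pt "60 0 0 -30 0 0 0" --pt "60 0 0 -30 0 0 0" --pt "60 0 0 -30 0 0 0" --pt "60 0 0 -30 0 0 0"

```text
time: 31.1
tcp_pos: [0.6209, -0.1634, 0.267]
eef_rot: [[0.089, 0.996, 0.001], [0.996, -0.089, -0.0], [-0.0, 0.001, -1.0]]
force: [0.3, 0.1, 0.9]
opening: 0.06
finger_force: 0.0
```

```bash
python3 - <<'E'
from h import *
cam=snap('wrist','w15.png')
for k,q in((3,(.6193,-.1634)),(4,(.6137,-.2191))):print([pk(a[0],k) for a in caps(cam,.139,q,.015)])
im,*c=load('w5.png');_,*t=load('top0.png')
for uv in((310,410),(372,410),(355,375),(310,352)):
  for z in(0,.04): print(uv,z,onplane((uv[0]/1.4,uv[1]/1.4),z,*c).round(3)[:2],end=' ')
print()
for uv in((222,306),(249,306),(240,288)):
  for z in(0,.04):print(uv,z,onplane(uv,z,*t).round(3)[:2],end=' ')
plan(.3525,-.2412,.26,14.2)
E
```

```text
['pocket3 x 0.2 y -0.3']
['pocket4 x -0.3 y -1.4']
(310, 410) 0 [ 0.267 -0.175] (310, 410) 0.04 [ 0.287 -0.184] (372, 410) 0 [ 0.261 -0.235] (372, 410) 0.04 [ 0.281 -0.239] (355, 375) 0 [ 0.299 -0.223] (355, 375) 0.04 [ 0.316 -0.227] (310, 352) 0 [ 0.326 -0.183] (310, 352) 0.04 [ 0.341 -0.191] 
(222, 306) 0 [ 0.27  -0.174] (222, 306) 0.04 [ 0.272 -0.181] (249, 306) 0 [ 0.268 -0.236] (249, 306) 0.04 [ 0.271 -0.241] (240, 288) 0 [ 0.31  -0.216] (240, 288) 0.04 [ 0.31  -0.221] t 31.1 tcp [ 0.6237 -0.1641  0.2738] tilt [ 0.009 -0.002] yhead -5.1 q6 -10 F [ 2.5 -1.2  4.3] open 0.0600
  turn az -19.3 then shift [  -8.2 -281.8   13.8] rows>=7
```

>>> arm_command --pt "60 0 0 0 0 0 -6.4" --pt "60 0 0 0 0 0 -6.4" --pt "60 0 0 0 0 0 -6.5" --pt "60 -1.2 -40 0 0 0 0" --pt "60 -1.2 -40 0 0 0 0"

```text
time: 31.57
tcp_pos: [0.5442, -0.1852, 0.2646]
eef_rot: [[-0.248, 0.969, 0.001], [0.969, 0.248, -0.0], [-0.0, 0.001, -1.0]]
force: [-0.3, -0.4, -0.0]
opening: 0.0603
finger_force: 0.0
```

>>> arm_command --pt "60 -1.2 -40 0 0 0 0" --pt "60 -1.2 -40 0 0 0 0" --pt "60 -1.2 -40 0 0 0 0" --pt "60 -1.2 -40 0 0 0 0" --pt "60 -1 -38 0 0 0 0"

```text
time: 31.98
tcp_pos: [0.3516, -0.2399, 0.2653]
eef_rot: [[-0.246, 0.969, 0.001], [0.969, 0.246, -0.001], [-0.001, 0.001, -1.0]]
force: [-0.1, -0.8, 1.1]
opening: 0.0601
finger_force: 0.0
```

>>> arm_command --pt "60 0 0 30 0 0 0" --pt "60 0 0 30 0 0 0" --pt "60 0 0 30 0 0 0" --pt "60 0 0 0 0 0 0" --pt "60 0 0 0 0 0 0"

```text
time: 32.4
tcp_pos: [0.3527, -0.2393, 0.1749]
eef_rot: [[-0.246, 0.969, -0.002], [0.969, 0.246, 0.001], [0.002, -0.001, -1.0]]
force: [0.3, -0.2, 0.3]
opening: 0.0598
finger_force: 0.0
```

>>> arm_command --pt "60 0 0 0 0 0 0" --pt "60 0 0 0 0 0 0" --pt "60 0 0 0 0 0 0" --pt "60 0 0 0 0 0 0" --pt "60 0 0 0 0 0 0"

```text
time: 32.82
tcp_pos: [0.3536, -0.2398, 0.176]
eef_rot: [[-0.246, 0.969, 0.001], [0.969, 0.246, -0.001], [-0.001, 0.001, -1.0]]
force: [0.3, -0.0, 0.4]
opening: 0.0599
finger_force: 0.0
```

```bash
python3 - <<'E'
from h import *
cam=snap('wrist','w16.png')
print(caps(cam,.067,(.3525,-.2412)),caps(cam,.067,(.426,-.1816)));foot(cam,(.3528,-.2414),14.2);foot(cam,(.426,-.1816),-1.3)
plan(.3528,-.2414,.0415,14.2)
E
```

```text
[(array([ 0.352 , -0.2419]), 1.04), (array([ 0.3506, -0.2325]), 1.04)] [(array([ 0.4265, -0.1813]), 1.02)]
ref 147 heading 13.6 rear x 40.1 sides [-20.5  20.5] n 55
ref 218 heading -6.0 rear x 37.0 sides [-14.75   5.5 ] n 34
t 32.9 tcp [ 0.3535 -0.2398  0.1758] tilt [ 0.001 -0.001] yhead 14.2 q6 -49 F [-0.2 -0.9  0.1] open 0.0601
  turn az 0.0 then shift [ -1.4  -1.1 134.3] rows>=4
```

>>> arm_command --pt "60 -1.4 -1.4 33 0 0 0" --pt "60 0 0 33 0 0 0" --pt "60 0 0 33 0 0 0" --pt "60 0 0 24 0 0 0" --pt "60 0 0 11 0 0 0"

```text
time: 33.28
tcp_pos: [0.3507, -0.2404, 0.0388]
eef_rot: [[-0.246, 0.969, -0.003], [0.969, 0.246, 0.002], [0.003, -0.002, -1.0]]
force: [-0.5, 0.6, 0.2]
opening: 0.0598
finger_force: 0.0
```

>>> arm_command --pt "60 0 0 0 0 0 0" --pt "40 0 0 0 0 0 0" --pt "26 0 0 0 0 0 0" --pt "26 0 0 0 0 0 0" --pt "26 0 0 0 0 0 0"

```text
time: 33.7
tcp_pos: [0.3528, -0.2418, 0.0423]
eef_rot: [[-0.246, 0.969, 0.002], [0.969, 0.246, -0.001], [-0.002, 0.001, -1.0]]
force: [-0.9, 0.1, -0.1]
opening: 0.0355
finger_force: 0.0
```

>>> arm_command --pt "26 0 0 0 0 0 0" --pt "26 0 0 0 0 0 0" --pt "26 0 0 0 0 0 0" --pt "26 0 0 -10 0 0 0" --pt "26 0 0 -25 0 0 0"

```text
time: 34.12
tcp_pos: [0.3504, -0.2402, 0.0749]
eef_rot: [[-0.246, 0.969, -0.004], [0.969, 0.246, 0.003], [0.003, -0.003, -1.0]]
force: [-0.0, 0.1, -1.0]
opening: 0.0298
finger_force: 20.0
```

>>> arm_command --pt "26 0 0 -32 0 0 0" --pt "26 0 0 -32 0 0 0" --pt "26 0 0 -32 0 0 0" --pt "26 0 0 -32 0 0 0" --pt "26 0 0 -32 0 0 0"

```text
time: 34.53
tcp_pos: [0.3516, -0.241, 0.2381]
eef_rot: [[-0.246, 0.969, 0.0], [0.969, 0.246, -0.0], [-0.0, 0.0, -1.0]]
force: [0.8, -0.8, -1.6]
opening: 0.0298
finger_force: 20.0
```

```bash
python3 - <<'E'
from h import *
plan(.6045,-.1055,.23,-5.45)
E
```

```text
t 34.5 tcp [ 0.3516 -0.241   0.2381] tilt [ 0. -0.] yhead 14.2 q6 -49 F [ 0.8 -0.8 -1.6] open 0.0298
  turn az 19.7 then shift [158.9 238.8   8.1] rows>=7
```

>>> arm_command --pt "26 0 0 0 0 0 6.6" --pt "26 0 0 0 0 0 6.6" --pt "26 0 0 0 0 0 6.5" --pt "26 19.9 29.8 0 0 0 0" --pt "26 19.9 29.8 0 0 0 0"

```text
time: 34.95
tcp_pos: [0.4149, -0.2075, 0.2367]
eef_rot: [[0.1, 0.995, 0.0], [0.995, -0.1, -0.001], [-0.0, 0.0, -1.0]]
force: [-0.2, -0.8, -1.7]
opening: 0.0297
finger_force: 20.0
```

>>> arm_command --pt "26 19.9 29.8 0 0 0 0" --pt "26 19.9 29.8 0 0 0 0" --pt "26 19.9 29.8 0 0 0 0" --pt "26 19.9 29.8 0 0 0 0" --pt "26 19.9 29.8 0 0 0 0"

```text
time: 35.37
tcp_pos: [0.5742, -0.1214, 0.2362]
eef_rot: [[0.095, 0.995, -0.0], [0.995, -0.095, -0.0], [-0.0, -0.0, -1.0]]
force: [-0.1, -0.2, -0.9]
opening: 0.0298
finger_force: 20.0
```

>>> arm_command --pt "26 19.6 29.8 0 0 0 0" --pt "26 0 0 30 0 0 0" --pt "26 0 0 30 0 0 0" --pt "26 0 0 20 0 0 0" --pt "26 0 0 13 0 0 0"

```text
time: 35.78
tcp_pos: [0.603, -0.1053, 0.1406]
eef_rot: [[0.095, 0.995, -0.004], [0.995, -0.095, 0.001], [0.0, -0.004, -1.0]]
force: [-0.7, 0.3, -1.7]
opening: 0.0295
finger_force: 20.0
```

>>> arm_command --pt "26 0 0 0 0 0 0" --pt "26 0 0 0 0 0 0" --pt "26 0 0 0 0 0 0" --pt "26 0 0 0 0 0 0" --pt "26 0 0 0 0 0 0"

```text
time: 36.2
tcp_pos: [0.6055, -0.1062, 0.1448]
eef_rot: [[0.096, 0.995, 0.002], [0.995, -0.096, -0.0], [-0.0, 0.002, -1.0]]
force: [-0.2, -0.7, -1.1]
opening: 0.0298
finger_force: 20.0
```

```bash
python3 - <<'E'
from h import *
plan(.6045,-.1055,.1175,-5.45);p=get_obs()['tcp_pos'];print(pk(p,2))
cam=snap('wrist','w17.png');z=p[2]-.0415
print([pk(a[0],2) for a in caps(cam,z+.067,p[:2],.015)])
foot(cam,p[:2],-5.75,z+.008)
E
```

```text
t 36.2 tcp [ 0.6055 -0.1062  0.1448] tilt [ 0.002 -0.   ] yhead -5.5 q6 -5 F [-0.2 -0.7 -1.1] open 0.0298
  turn az -0.0 then shift [ 0.6 -1.  27.3] rows>=1
pocket2 x -19.5 y -0.5
['pocket2 x -23.8 y -7.5', 'pocket2 x -18.8 y -0.7']
ref 149 heading -5.3 rear x 41.4 sides [-4.   10.25] n 55
```

>>> arm_command --pt "26 0.6 -1 9 0 0 0" --pt "26 0 0 8 0 0 0" --pt "26 0 0 6 0 0 0" --pt "26 0 0 4 0 0 0" --pt "26 0 0 0 0 0 0"

```text
time: 36.67
tcp_pos: [0.6028, -0.1051, 0.1148]
eef_rot: [[0.095, 0.995, -0.002], [0.995, -0.095, 0.0], [0.0, -0.002, -1.0]]
force: [0.1, 0.8, -1.8]
opening: 0.0297
finger_force: 20.0
```

>>> arm_command --pt "26 0 0 2 0 0 0" --pt "26 0 0 1 0 0 0" --pt "26 0 0 0 0 0 0" --pt "26 0 0 0 0 0 0" --pt "26 0 0 0 0 0 0"

```text
time: 37.08
tcp_pos: [0.6036, -0.1053, 0.1141]
eef_rot: [[0.096, 0.995, -0.0], [0.995, -0.096, -0.0], [-0.0, -0.0, -1.0]]
force: [-4.2, -0.0, 6.0]
opening: 0.0299
finger_force: 20.0
```

```bash
python3 - <<'E'
from h import *
plan(.6249,-.1076,.1155,-5.45);print(pk(get_obs()['tcp_pos'],2))
E
```

```text
t 37.1 tcp [ 0.6036 -0.1053  0.1141] tilt [-0. -0.] yhead -5.5 q6 -5 F [-4.2 -0.   6. ] open 0.0299
  turn az -0.0 then shift [-0.3 21.5 -1.4] rows>=1
pocket2 x -21.5 y 0.2
```

>>> arm_command --pt "26 -0.2 0 -2.3 0 0 0" --pt "26 0 0 0 0 0 0" --pt "26 0 4 0 0 0 0" --pt "26 0 4 0 0 0 0" --pt "26 0 4 0 0 0 0"

```text
time: 37.5
tcp_pos: [0.6162, -0.1067, 0.1156]
eef_rot: [[0.096, 0.995, 0.0], [0.995, -0.096, -0.0], [-0.0, 0.0, -1.0]]
force: [0.8, -0.3, -1.5]
opening: 0.0297
finger_force: 20.0
```

>>> arm_command --pt "26 0 3 0 0 0 0" --pt "26 0 3 0 0 0 0" --pt "26 0 2 0 0 0 0" --pt "26 0 1 0 0 0 0" --pt "26 0 0 0 0 0 0"

```text
time: 37.92
tcp_pos: [0.6247, -0.1075, 0.1155]
eef_rot: [[0.095, 0.995, -0.0], [0.995, -0.095, 0.0], [0.0, -0.0, -1.0]]
force: [0.7, 0.1, -2.9]
opening: 0.0302
finger_force: 20.0
```

>>> arm_command --pt "26 0 1 0 0 0 0" --pt "26 0 1 0 0 0 0" --pt "26 0 0 0 0 0 0" --pt "26 0 0 0 0 0 0" --pt "26 0 0 0 0 0 0"

```text
time: 38.33
tcp_pos: [0.6255, -0.1075, 0.1153]
eef_rot: [[0.096, 0.995, -0.002], [0.995, -0.096, 0.0], [0.0, -0.002, -1.0]]
force: [-5.6, 0.9, 1.3]
opening: 0.0295
finger_force: 20.0
```

```bash
python3 - <<'E'
from h import *
plan(.6249,-.1076,.1155,-5.45);print(pk(get_obs()['tcp_pos'],2))
E
```

```text
t 38.3 tcp [ 0.6255 -0.1075  0.1153] tilt [-0.002  0.   ] yhead -5.5 q6 -4 F [-5.6  0.9  1.3] open 0.0295
  turn az -0.0 then shift [-0.1 -0.6 -0.2] rows>=1
pocket2 x 0.6 y 0.2
```

>>> arm_command --pt "26 0 -0.7 0.8 0 0 0" --pt "29 0 0 0.5 0 0 0" --pt "36 0 0 0 0 0 0" --pt "42 0 0 0 0 0 0" --pt "50 0 0 0 0 0 0"

```text
time: 38.75
tcp_pos: [0.6269, -0.1077, 0.1147]
eef_rot: [[0.095, 0.995, 0.002], [0.995, -0.095, -0.0], [-0.0, 0.002, -1.0]]
force: [0.7, 0.2, -0.1]
opening: 0.0466
finger_force: 0.0
```

>>> arm_command --pt "50 0 0 -30 0 0 0" --pt "60 0 0 -30 0 0 0" --pt "60 0 0 -30 0 0 0" --pt "60 0 0 -20 0 0 0" --pt "60 0 0 0 0 0 0"

```text
time: 39.17
tcp_pos: [0.6291, -0.1081, 0.2297]
eef_rot: [[0.095, 0.995, 0.009], [0.995, -0.095, -0.001], [-0.001, 0.009, -1.0]]
force: [1.1, 0.6, 0.1]
opening: 0.06
finger_force: 0.0
```

```bash
python3 - <<'E'
from h import *
cam=snap('wrist','w18.png')
for k,q in((2,(.6249,-.1076)),(3,(.6193,-.1634)),(4,(.6137,-.2191))):print([pk(a[0],k) for a in caps(cam,.139,q,.015)])
plan(.4262,-.1815,.22,-1.3)
E
```

```text
['pocket2 x -0.7 y -0.2', 'pocket2 x 0.2 y 13.1']
['pocket3 x 0.2 y 2.1']
[]
t 39.2 tcp [ 0.6279 -0.1079  0.2271] tilt [ 0.006 -0.001] yhead -5.5 q6 -4 F [-0.5 -0.4 -0. ] open 0.0600
  turn az -4.2 then shift [ -78.2 -200.     7.1] rows>=6
```

>>> arm_command --pt "60 0 0 0 0 0 -4.2" --pt "60 -13 -33 0 0 0 0" --pt "60 -13 -33 0 0 0 0" --pt "60 -13 -33 0 0 0 0" --pt "60 -13 -33 0 0 0 0"

```text
time: 39.63
tcp_pos: [0.4908, -0.1566, 0.2226]
eef_rot: [[0.022, 1.0, -0.002], [1.0, -0.022, 0.0], [0.0, -0.002, -1.0]]
force: [-0.6, -0.8, 0.4]
opening: 0.0603
finger_force: 0.0
```

>>> arm_command --pt "60 -13 -33 0 0 0 0" --pt "60 -13 -33 0 0 0 0" --pt "60 0 0 25 0 0 0" --pt "60 0 0 25 0 0 0" --pt "60 0 0 0 0 0 0"

```text
time: 40.05
tcp_pos: [0.4229, -0.1802, 0.1701]
eef_rot: [[0.023, 1.0, -0.006], [1.0, -0.023, 0.002], [0.002, -0.006, -1.0]]
force: [-1.3, 1.6, -1.1]
opening: 0.06
finger_force: 0.0
```

>>> arm_command --pt "60 0 0 0 0 0 0" --pt "60 0 0 0 0 0 0" --pt "60 0 0 0 0 0 0" --pt "60 0 0 0 0 0 0" --pt "60 0 0 0 0 0 0"

```text
time: 40.47
tcp_pos: [0.4268, -0.1812, 0.175]
eef_rot: [[0.022, 1.0, 0.001], [1.0, -0.022, -0.0], [-0.0, 0.001, -1.0]]
force: [0.2, 0.2, -0.6]
opening: 0.0601
finger_force: 0.0
```

```bash
python3 - <<'E'
from h import *
cam=snap('wrist','w19.png')
print(caps(cam,.067,(.4262,-.1815)));foot(cam,(.4262,-.1815),-1.3)
plan(.4262,-.1815,.0415,-1.3)
E
```

```text
[(array([ 0.4256, -0.1824]), 0.99)]
ref 161 heading -1.3 rear x 40.5 sides [-21.5  20.5] n 55
t 40.5 tcp [ 0.4267 -0.1811  0.1749] tilt [ 0.001 -0.   ] yhead -1.3 q6 -22 F [ 0.   0.1 -0.6] open 0.0602
  turn az 0.0 then shift [ -0.4  -0.5 133.4] rows>=4
```

>>> arm_command --pt "60 -0.8 -0.7 33 0 0 0" --pt "60 0 0 33 0 0 0" --pt "60 0 0 33 0 0 0" --pt "60 0 0 23 0 0 0" --pt "60 0 0 11 0 0 0"

```text
time: 40.93
tcp_pos: [0.424, -0.1812, 0.0388]
eef_rot: [[0.022, 1.0, -0.003], [1.0, -0.022, 0.001], [0.001, -0.003, -1.0]]
force: [0.2, -0.1, 0.2]
opening: 0.0602
finger_force: 0.0
```

>>> arm_command --pt "60 0 0 0 0 0 0" --pt "40 0 0 0 0 0 0" --pt "26 0 0 0 0 0 0" --pt "26 0 0 0 0 0 0" --pt "26 0 0 0 0 0 0"

```text
time: 41.35
tcp_pos: [0.4263, -0.1823, 0.0424]
eef_rot: [[0.022, 1.0, 0.002], [1.0, -0.022, -0.001], [-0.001, 0.002, -1.0]]
force: [-0.2, 1.2, 0.9]
opening: 0.0355
finger_force: 0.0
```

>>> arm_command --pt "26 0 0 0 0 0 0" --pt "26 0 0 0 0 0 0" --pt "26 0 0 0 0 0 0" --pt "26 0 0 -10 0 0 0" --pt "26 0 0 -25 0 0 0"

```text
time: 41.77
tcp_pos: [0.4233, -0.181, 0.075]
eef_rot: [[0.022, 1.0, -0.005], [1.0, -0.022, 0.002], [0.002, -0.005, -1.0]]
force: [0.1, 0.3, -2.1]
opening: 0.0298
finger_force: 20.0
```

>>> arm_command --pt "26 0 0 -32 0 0 0" --pt "26 0 0 -32 0 0 0" --pt "26 0 0 -32 0 0 0" --pt "26 0 0 -32 0 0 0" --pt "26 0 0 -32 0 0 0"

```text
time: 42.18
tcp_pos: [0.4247, -0.1816, 0.2385]
eef_rot: [[0.022, 1.0, -0.0], [1.0, -0.022, -0.0], [-0.0, -0.0, -1.0]]
force: [0.9, -0.9, -1.8]
opening: 0.0303
finger_force: 20.0
```

```bash
python3 - <<'E'
from h import *
plan(.6098,-.0498,.235,-5.75)
E
```

```text
t 42.2 tcp [ 0.4247 -0.1816  0.2385] tilt [-0. -0.] yhead -1.3 q6 -22 F [ 0.9 -0.9 -1.8] open 0.0303
  turn az 4.5 then shift [149.7 171.    3.5] rows>=6
```

>>> arm_command --pt "26 0 0 0 0 0 4.5" --pt "26 21.3 24.3 0 0 0 0" --pt "26 21.3 24.3 0 0 0 0" --pt "26 21.3 24.3 0 0 0 0" --pt "26 21.3 24.3 0 0 0 0"

```text
time: 42.6
tcp_pos: [0.5312, -0.106, 0.2371]
eef_rot: [[0.101, 0.995, 0.0], [0.995, -0.101, -0.0], [-0.0, 0.0, -1.0]]
force: [0.1, -0.1, -1.8]
opening: 0.0301
finger_force: 20.0
```

>>> arm_command --pt "26 21.3 24.3 0 0 0 0" --pt "26 21.3 24.3 0 0 0 0" --pt "26 21.3 24.3 0 0 0 0" --pt "26 0 0 30 0 0 0" --pt "26 0 0 30 0 0 0"

```text
time: 43.02
tcp_pos: [0.6121, -0.0494, 0.1775]
eef_rot: [[0.099, 0.995, 0.004], [0.995, -0.099, -0.0], [0.0, 0.004, -1.0]]
force: [-0.6, -0.0, -2.1]
opening: 0.0297
finger_force: 20.0
```

>>> arm_command --pt "26 0 0 20 0 0 0" --pt "26 0 0 14 0 0 0" --pt "26 0 0 0 0 0 0" --pt "26 0 0 0 0 0 0" --pt "26 0 0 0 0 0 0"

```text
time: 43.43
tcp_pos: [0.6103, -0.0508, 0.1437]
eef_rot: [[0.101, 0.995, 0.001], [0.995, -0.101, -0.0], [0.0, 0.001, -1.0]]
force: [-0.2, -0.7, -1.8]
opening: 0.0298
finger_force: 20.0
```

```bash
python3 - <<'E'
from h import *
plan(.6098,-.0498,.1175,-5.75);p=get_obs()['tcp_pos'];print(pk(p,1))
cam=snap('wrist','w20.png');z=p[2]-.0415
print([pk(a[0],1) for a in caps(cam,z+.067,p[:2],.015)])
foot(cam,p[:2],-5.75,z+.008)
E
```

```text
t 43.4 tcp [ 0.6103 -0.0508  0.1437] tilt [ 0.001 -0.   ] yhead -5.8 q6 1 F [-0.2 -0.7 -1.8] open 0.0298
  turn az -0.0 then shift [ 0.9 -0.5 26.2] rows>=1
pocket1 x -20.3 y -0.9
['pocket1 x -19.5 y 0.5', 'pocket1 x -27.8 y -10.2']
ref 161 heading -4.5 rear x 40.2 sides [-4. 12.] n 55
```

>>> arm_command --pt "26 0.7 -0.4 9 0 0 0" --pt "26 0 0 8 0 0 0" --pt "26 0 0 6 0 0 0" --pt "26 0 0 3 0 0 0" --pt "26 0 0 0 0 0 0"

```text
time: 43.9
tcp_pos: [0.6086, -0.0499, 0.1151]
eef_rot: [[0.101, 0.995, -0.002], [0.995, -0.101, 0.0], [-0.0, -0.002, -1.0]]
force: [0.3, -0.5, -1.5]
opening: 0.03
finger_force: 20.0
```

>>> arm_command --pt "26 0 0 2 0 0 0" --pt "26 0 0 1 0 0 0" --pt "26 0 0 0 0 0 0" --pt "26 0 0 0 0 0 0" --pt "26 0 0 0 0 0 0"

```text
time: 44.32
tcp_pos: [0.6093, -0.0499, 0.1143]
eef_rot: [[0.101, 0.995, -0.0], [0.995, -0.101, 0.0], [0.0, -0.0, -1.0]]
force: [-4.6, -0.2, 6.8]
opening: 0.0297
finger_force: 20.0
```

```bash
python3 - <<'E'
from h import *
plan(.6305,-.0519,.1155,-5.75);print(pk(get_obs()['tcp_pos'],1))
E
```

```text
t 44.3 tcp [ 0.6093 -0.0499  0.1143] tilt [-0.  0.] yhead -5.8 q6 1 F [-4.6 -0.2  6.8] open 0.0297
  turn az -0.0 then shift [ 0.2 21.3 -1.2] rows>=1
pocket1 x -21.4 y -0.1
```

>>> arm_command --pt "26 0 0 -2.3 0 0 0" --pt "26 0 0 0 0 0 0" --pt "26 0 4 0 0 0 0" --pt "26 0 4 0 0 0 0" --pt "26 0 4 0 0 0 0"

```text
time: 44.73
tcp_pos: [0.6219, -0.0512, 0.1155]
eef_rot: [[0.101, 0.995, 0.0], [0.995, -0.101, -0.0], [-0.0, 0.0, -1.0]]
force: [-0.8, 0.7, -2.0]
opening: 0.0299
finger_force: 20.0
```

>>> arm_command --pt "26 0 3 0 0 0 0" --pt "26 0 3 0 0 0 0" --pt "26 0 2 0 0 0 0" --pt "26 0 1 0 0 0 0" --pt "26 0 0 0 0 0 0"

```text
time: 45.15
tcp_pos: [0.6304, -0.0521, 0.1155]
eef_rot: [[0.101, 0.995, -0.0], [0.995, -0.101, 0.0], [0.0, -0.0, -1.0]]
force: [0.2, 0.4, -1.6]
opening: 0.0299
finger_force: 20.0
```

>>> arm_command --pt "26 0 1 0 0 0 0" --pt "26 0 1 0 0 0 0" --pt "26 0 0 0 0 0 0" --pt "26 0 0 0 0 0 0" --pt "26 0 0 0 0 0 0"

```text
time: 45.57
tcp_pos: [0.6313, -0.0522, 0.1154]
eef_rot: [[0.101, 0.995, -0.002], [0.995, -0.101, 0.0], [-0.0, -0.002, -1.0]]
force: [-5.7, 0.9, 0.2]
opening: 0.0297
finger_force: 20.0
```

```bash
python3 - <<'E'
from h import *
plan(.6305,-.0519,.1155,-5.75);print(pk(get_obs()['tcp_pos'],1))
E
```

```text
t 45.6 tcp [ 0.6313 -0.0522  0.1154] tilt [-0.002  0.   ] yhead -5.8 q6 1 F [-5.7  0.9  0.2] open 0.0297
  turn az -0.0 then shift [ 0.2 -0.8 -0.1] rows>=1
pocket1 x 0.7 y -0.2
```

>>> arm_command --pt "26 0 -0.8 0.8 0 0 0" --pt "29 0 0 0.5 0 0 0" --pt "36 0 0 0 0 0 0" --pt "42 0 0 0 0 0 0" --pt "50 0 0 0 0 0 0"

```text
time: 45.98
tcp_pos: [0.6325, -0.0523, 0.1147]
eef_rot: [[0.101, 0.995, 0.002], [0.995, -0.101, -0.0], [-0.0, 0.002, -1.0]]
force: [0.6, -0.3, -0.5]
opening: 0.0467
finger_force: 0.0
```

>>> arm_command --pt "50 0 0 -35 0 0 0" --pt "60 0 0 -35 0 0 0" --pt "60 0 0 -35 0 0 0" --pt "60 0 0 -35 0 0 0" --pt "60 0 0 -35 0 0 0"

```text
time: 46.4
tcp_pos: [0.6318, -0.0522, 0.2914]
eef_rot: [[0.101, 0.995, 0.002], [0.995, -0.101, -0.0], [-0.0, 0.002, -1.0]]
force: [-0.2, 0.6, -0.0]
opening: 0.06
finger_force: 0.0
```

>>> arm_command --pt "50 -15 -14 0 0 0 0" --pt "50 -15 -14 0 0 0 0" --pt "50 -15 -14 0 0 0 0" --pt "50 -15 -14 0 0 0 0" --pt "50 -15 -14 0 0 0 0"

```text
time: 46.82
tcp_pos: [0.5541, -0.1204, 0.2897]
eef_rot: [[0.1, 0.995, 0.002], [0.995, -0.1, -0.0], [-0.0, 0.002, -1.0]]
force: [-0.1, -0.1, 0.3]
opening: 0.0498
finger_force: 0.0
```

>>> arm_command --pt "50 0 0 0 0 0 7" --pt "50 0 0 0 0 0 7" --pt "50 0 0 0 0 0 7" --pt "50 0 0 0 0 0 7" --pt "50 0 0 0 0 0 7"

```text
time: 47.23
tcp_pos: [0.5548, -0.12, 0.2897]
eef_rot: [[0.658, 0.753, 0.002], [0.753, -0.658, -0.0], [0.001, 0.001, -1.0]]
force: [-0.1, -0.3, 0.9]
opening: 0.0499
finger_force: 0.0
```

>>> arm_command --pt "50 0 0 0 0 0 7" --pt "50 0 0 0 0 0 7" --pt "50 0 0 0 0 0 7" --pt "50 0 0 0 0 0 7" --pt "50 0 0 0 0 0 7"

```text
time: 47.65
tcp_pos: [0.5549, -0.1199, 0.2896]
eef_rot: [[0.971, 0.24, 0.001], [0.24, -0.971, -0.0], [0.001, 0.001, -1.0]]
force: [0.5, 0.2, -0.6]
opening: 0.0499
finger_force: 0.0
```

>>> arm_command --pt "50 0 0 0 0 0 7" --pt "50 0 0 0 0 0 7" --pt "50 0 0 0 0 0 6" --pt "50 0 0 0 0 0 0" --pt "50 0 0 0 0 0 0"

```text
time: 48.07
tcp_pos: [0.5547, -0.1198, 0.2895]
eef_rot: [[0.995, -0.097, 0.001], [-0.097, -0.995, -0.0], [0.001, 0.0, -1.0]]
force: [0.2, 0.6, -1.4]
opening: 0.0504
finger_force: 0.0
```

```bash
python3 - <<'E'
from h import *
cam=snap('wrist','w21.png');im,*c=cam
for k in(1,2,3,4):
    q=m-.0449*Xs+Ys*(.084-.056*(k-1)); print(k,[pk(a[0],k) for a in caps(cam,.139,q,.015)])
# grip: dark pixels near front edge
P=m-.0449*Xs-.073*Xs
s=np.arange(-40,41,2)
for dx in(-4,0,4): print(dx,[int(im[int(v),int(u)].mean()) for u,v in (proj([*(P+dx/1e3*Xs+Ys*y/1e3),.104],*c) for y in s)])
# toes row
P=m-.0449*Xs-.030*Xs
print([int(im[int(v),int(u)].mean()) for u,v in (proj([*(P+Ys*y/1e3),.084],*c) for y in s)])
plan(.5499,-.1276,.088,-95.75)
E
```

```text
1 ['pocket1 x 0.2 y 0.3', 'pocket1 x -0.7 y -7.6']
2 ['pocket2 x 0.3 y 0.9']
3 ['pocket3 x 0.4 y -0.6']
4 ['pocket4 x 0.5 y 11.8', 'pocket4 x -0.4 y -0.2']
-4 [93, 94, 98, 96, 98, 96, 96, 93, 96, 93, 92, 91, 91, 90, 89, 55, 38, 41, 40, 38, 36, 39, 40, 38, 39, 91, 104, 74, 48, 43, 47, 47, 49, 49, 49, 48, 52, 48, 50, 49, 51]
0 [96, 97, 95, 94, 94, 97, 96, 95, 93, 91, 92, 90, 92, 90, 89, 39, 42, 43, 47, 45, 43, 40, 43, 40, 34, 68, 97, 80, 41, 36, 45, 48, 49, 48, 49, 49, 52, 52, 50, 52, 47]
4 [96, 94, 95, 92, 94, 97, 94, 93, 94, 93, 93, 94, 92, 91, 91, 49, 31, 34, 34, 30, 28, 30, 32, 33, 27, 64, 96, 92, 30, 31, 24, 24, 20, 19, 21, 20, 16, 22, 17, 22, 19]
[196, 198, 198, 196, 197, 201, 207, 206, 206, 206, 206, 207, 207, 206, 206, 202, 185, 182, 179, 168, 168, 166, 163, 133, 117, 134, 190, 194, 193, 193, 194, 193, 194, 198, 207, 206, 207, 207, 207, 207, 207]
t 48.1 tcp [ 0.5546 -0.1198  0.2895] tilt [ 0.001 -0.   ] yhead -95.6 q6 83 F [ 0.3 -0.1 -0.1] open 0.0503
  turn az 0.2 then shift [ -3.9   8.2 201.5] rows>=5
```

>>> arm_command --pt "50 -4.2 8.8 30 0 0 0.2" --pt "50 0 0 35 0 0 0" --pt "50 0 0 35 0 0 0" --pt "50 0 0 35 0 0 0" --pt "50 0 0 0 0 0 0"

```text
time: 48.53
tcp_pos: [0.5451, -0.1272, 0.1484]
eef_rot: [[0.995, -0.101, -0.009], [-0.101, -0.995, 0.002], [-0.009, -0.001, -1.0]]
force: [-1.7, 0.3, -1.0]
opening: 0.0503
finger_force: 0.0
```

>>> arm_command --pt "50 0 0 25 0 0 0" --pt "50 0 0 20 0 0 0" --pt "50 0 0 14 0 0 0" --pt "50 0 0 7 0 0 0" --pt "50 0 0 0 0 0 0"

```text
time: 48.95
tcp_pos: [0.5492, -0.1281, 0.0883]
eef_rot: [[0.995, -0.103, -0.001], [-0.103, -0.995, 0.0], [-0.001, -0.0, -1.0]]
force: [-0.2, -0.0, 0.1]
opening: 0.0499
finger_force: 0.0
```

>>> arm_command --pt "30 0 0 0 0 0 0" --pt "15 0 0 0 0 0 0" --pt "15 0 0 0 0 0 0" --pt "15 0 0 0 0 0 0" --pt "15 0 0 0 0 0 0" --grip_force 12

```text
time: 49.37
tcp_pos: [0.5496, -0.1283, 0.089]
eef_rot: [[0.995, -0.104, 0.001], [-0.104, -0.995, -0.0], [0.001, 0.0, -1.0]]
force: [0.4, 3.1, 3.7]
opening: 0.0198
finger_force: 12.0
```

```bash
python3 - <<'E'
from h import *
plan(.5495-.0028,-.1285-.0279,.088,-95.75)
E
```

```text
t 49.4 tcp [ 0.5496 -0.1283  0.089 ] tilt [ 0.001 -0.   ] yhead -96.0 q6 83 F [0.4 3.1 3.7] open 0.0198
  turn az -0.2 then shift [-0.1 28.3  1. ] rows>=1
```

>>> arm_command --pt "15 0 4 0 0 0 0" --pt "15 0 5 0 0 0 0" --pt "15 0 5 0 0 0 0" --pt "15 0 4 0 0 0 0" --pt "15 0 4 0 0 0 0"

```text
time: 49.78
tcp_pos: [0.5475, -0.1503, 0.089]
eef_rot: [[0.995, -0.104, 0.001], [-0.104, -0.995, 0.0], [0.001, -0.0, -1.0]]
force: [0.7, 2.3, 6.0]
opening: 0.02
finger_force: 12.0
```

>>> arm_command --pt "15 0 3 0 0 0 0" --pt "15 0 2 0 0 0 0" --pt "15 0 1 0 0 0 0" --pt "15 0 0 0 0 0 0" --pt "15 0 0 0 0 0 0"

```text
time: 50.2
tcp_pos: [0.5468, -0.1565, 0.089]
eef_rot: [[0.995, -0.104, 0.001], [-0.104, -0.995, -0.0], [0.001, 0.0, -1.0]]
force: [0.4, 1.0, 6.1]
opening: 0.0197
finger_force: 12.0
```

>>> arm_command --pt "15 0 1 0 0 0 0" --pt "15 0 1 0 0 0 0" --pt "15 0 0 0 0 0 0" --pt "15 0 0 0 0 0 0" --pt "15 0 0 0 0 0 0"

```text
time: 50.62
tcp_pos: [0.5467, -0.1579, 0.089]
eef_rot: [[0.995, -0.104, 0.001], [-0.104, -0.995, 0.0], [0.001, -0.001, -1.0]]
force: [0.3, 4.1, 5.1]
opening: 0.0197
finger_force: 12.0
```

>>> arm_command --pt "15 0 1 0 0 0 0" --pt "15 0 0.5 0 0 0 0" --pt "15 0 0 0 0 0 0" --pt "15 0 0 0 0 0 0" --pt "15 0 0 0 0 0 0"

```text
time: 51.03
tcp_pos: [0.5466, -0.1581, 0.089]
eef_rot: [[0.994, -0.105, 0.001], [-0.105, -0.994, 0.002], [0.001, -0.002, -1.0]]
force: [1.4, 10.7, 7.7]
opening: 0.0197
finger_force: 12.0
```

>>> arm_command --pt "15 0 -1.2 0 0 0 0" --pt "30 0 0 0 0 0 0" --pt "45 0 0 0 0 0 0" --pt "50 0 0 0 0 0 0" --pt "50 0 0 -10 0 0 0"

```text
time: 51.45
tcp_pos: [0.5446, -0.1581, 0.0969]
eef_rot: [[0.995, -0.104, -0.003], [-0.104, -0.995, 0.001], [-0.003, -0.0, -1.0]]
force: [-0.4, -0.1, -0.4]
opening: 0.0443
finger_force: 0.0
```

>>> arm_command --pt "50 0 0 -35 0 0 0" --pt "50 0 0 -35 0 0 0" --pt "50 0 0 -35 0 0 0" --pt "50 0 0 -35 0 0 0" --pt "50 0 0 -35 0 0 0"

```text
time: 51.87
tcp_pos: [0.5456, -0.1584, 0.2758]
eef_rot: [[0.995, -0.104, 0.0], [-0.104, -0.995, -0.0], [0.0, 0.0, -1.0]]
force: [-0.0, -0.5, 0.1]
opening: 0.0498
finger_force: 0.0
```

>>> arm_command --pt "50 0 0 0 0 0 0" --pt "50 0 0 0 0 0 0" --pt "0 0 0 0 0 0 0" --pt "0 0 0 0 0 0 0" --pt "0 0 0 0 0 0 0"

```text
time: 52.28
tcp_pos: [0.5451, -0.158, 0.2717]
eef_rot: [[0.995, -0.104, -0.003], [-0.104, -0.995, 0.001], [-0.003, -0.0, -1.0]]
force: [1.0, -0.2, -0.3]
opening: 0.032
finger_force: 0.0
```

```bash
python3 - <<'E'
from h import *
cam=snap('wrist','w22.png');im,*c=cam
for k in(1,2,3,4):
    q=m-.0449*Xs+Ys*(.084-.056*(k-1)); print(k,[pk(a[0],k) for a in caps(cam,.139,q,.015)])
P=m-.0449*Xs-.073*Xs
s=np.arange(-60,21,2)
print([(int(y),int(im[int(v),int(u)].mean())) for y,(u,v) in ((y,proj([*(P+Ys*y/1e3),.104],*c)) for y in s)])
g=cv2.cvtColor(im,cv2.COLOR_BGR2GRAY)
# button and ball: dark discs
for z,near in((.133,(.6326,-.303)),(.17,(.508,-.3155))):
    u=proj([*near,z],*c); r=40; x0,y0=int(u[0])-r,int(u[1])-r
    w=g[max(y0,0):y0+2*r,max(x0,0):x0+2*r]; M=cv2.moments((w<45).astype(np.uint8))
    n,L,S,C=cv2.connectedComponentsWithStats((w<45).astype(np.uint8))
    for i in np.argsort(-S[1:,4])[:2]+1: print(z,S[i],onplane((C[i][0]+max(x0,0),C[i][1]+max(y0,0)),z,*c).round(4))
plan(.6326,-.303,.26,-5.75)
E
```

```text
1 ['pocket1 x -0.6 y -10.9', 'pocket1 x 0.4 y 1.1']
2 ['pocket2 x 0.1 y -6.2', 'pocket2 x 0.1 y 1.3']
3 ['pocket3 x 0.7 y 0.5']
4 ['pocket4 x -0.5 y -0.3', 'pocket4 x -1.3 y 9.0']
[(-60, 100), (-58, 99), (-56, 98), (-54, 100), (-52, 100), (-50, 102), (-48, 100), (-46, 100), (-44, 98), (-42, 99), (-40, 101), (-38, 70), (-36, 44), (-34, 45), (-32, 45), (-30, 45), (-28, 46), (-26, 44), (-24, 43), (-22, 43), (-20, 35), (-18, 72), (-16, 98), (-14, 100), (-12, 99), (-10, 97), (-8, 100), (-6, 105), (-4, 105), (-2, 108), (0, 107), (2, 105), (4, 99), (6, 36), (8, 26), (10, 41), (12, 48), (14, 44), (16, 48), (18, 51), (20, 53)]
0.133 [ 66   0  14  57 727] [ 0.6387 -0.3274  0.133 ]
0.133 [ 24  29  29  26 334] [ 0.6333 -0.3008  0.133 ]
0.17 [  21   23   41   36 1109] [ 0.5077 -0.3157  0.17  ]
t 52.3 tcp [ 0.5453 -0.1581  0.2718] tilt [-0.002  0.001] yhead -96.0 q6 80 F [-0.5 -0.3 -0.3] open 0.0281
  turn az 89.8 then shift [ 135.5 -101.4   11.8] rows>=5
```

>>> arm_command --pt "0 0 0 0 0 0 -7" --pt "0 0 0 0 0 0 -7" --pt "0 0 0 0 0 0 -7" --pt "0 0 0 0 0 0 -7" --pt "0 0 0 0 0 0 -7"

```text
time: 52.75
tcp_pos: [0.5456, -0.1581, 0.2722]
eef_rot: [[0.872, 0.49, -0.002], [0.49, -0.872, 0.001], [-0.001, -0.001, -1.0]]
force: [-0.3, -0.4, 0.3]
opening: 0.0
finger_force: 0.0
```

>>> arm_command --pt "0 0 0 0 0 0 -7" --pt "0 0 0 0 0 0 -7" --pt "0 0 0 0 0 0 -7" --pt "0 0 0 0 0 0 -7" --pt "0 0 0 0 0 0 -7"

```text
time: 53.17
tcp_pos: [0.5456, -0.1581, 0.2723]
eef_rot: [[0.433, 0.902, -0.002], [0.902, -0.433, 0.0], [-0.0, -0.002, -1.0]]
force: [0.5, 0.1, 0.5]
opening: 0.0007
finger_force: 0.0
```

>>> arm_command --pt "0 0 0 0 0 0 -7" --pt "0 0 0 0 0 0 -7" --pt "0 0 0 0 0 0 -6.2" --pt "0 0 0 0 0 0 0" --pt "0 0 0 0 0 0 0"

```text
time: 53.58
tcp_pos: [0.5458, -0.1581, 0.2725]
eef_rot: [[0.104, 0.995, -0.001], [0.995, -0.104, 0.0], [0.0, -0.001, -1.0]]
force: [0.2, 0.0, 0.3]
opening: 0.0005
finger_force: 0.0
```

>>> arm_command --pt "0 -27 20 0 0 0 0" --pt "0 -27 20 0 0 0 0" --pt "0 -27 20 0 0 0 0" --pt "0 -27 20 0 0 0 0" --pt "0 -27 20 0 0 0 0"

```text
time: 54.0
tcp_pos: [0.6324, -0.304, 0.2728]
eef_rot: [[0.105, 0.994, -0.001], [0.994, -0.105, 0.0], [0.0, -0.001, -1.0]]
force: [-0.4, 0.7, 0.7]
opening: 0.0002
finger_force: 0.0
```

>>> arm_command --pt "0 0 0 30 0 0 0" --pt "0 0 0 30 0 0 0" --pt "0 0 0 30 0 0 0" --pt "0 0 0 20 0 0 0" --pt "0 0 0 0 0 0 0"

```text
time: 54.42
tcp_pos: [0.629, -0.3013, 0.1576]
eef_rot: [[0.104, 0.995, -0.008], [0.995, -0.104, 0.004], [0.003, -0.008, -1.0]]
force: [0.1, 0.7, -1.1]
opening: 0.0003
finger_force: 0.0
```

>>> arm_command --pt "0 0 0 0 0 0 0" --pt "0 0 0 0 0 0 0" --pt "0 0 0 0 0 0 0" --pt "0 0 0 0 0 0 0" --pt "0 0 0 0 0 0 0"

```text
time: 54.83
tcp_pos: [0.6326, -0.3029, 0.1648]
eef_rot: [[0.101, 0.995, 0.002], [0.995, -0.101, -0.001], [-0.001, 0.002, -1.0]]
force: [0.4, -0.7, 0.2]
opening: 0.0006
finger_force: 0.0
```

```bash
python3 - <<'E'
from h import *
plan(.6328,-.3025,.125,-5.75)
E
```

```text
t 54.8 tcp [ 0.6326 -0.3029  0.1648] tilt [ 0.002 -0.001] yhead -5.8 q6 -20 F [ 0.4 -0.7  0.2] open 0.0006
  turn az -0.0 then shift [ 0.4  0.1 39.8] rows>=1
```

>>> arm_command --pt "0 0 0 12 0 0 0" --pt "0 0 0 12 0 0 0" --pt "0 0 0 5 0 0 0" --pt "0 0 0 4 0 0 0" --pt "0 0 0 3 0 0 0"

```text
time: 55.25
tcp_pos: [0.6333, -0.3028, 0.127]
eef_rot: [[0.101, 0.995, 0.003], [0.995, -0.101, -0.001], [-0.0, 0.003, -1.0]]
force: [5.0, 0.5, 4.5]
opening: 0.0004
finger_force: 2.9
```

>>> arm_command --pt "0 0 0 2 0 0 0" --pt "0 0 0 2 0 0 0" --pt "0 0 0 0 0 0 0" --pt "0 0 0 0 0 0 0" --pt "0 0 0 0 0 0 0"

```text
time: 55.67
tcp_pos: [0.6338, -0.3031, 0.1259]
eef_rot: [[0.101, 0.995, 0.004], [0.995, -0.101, -0.001], [-0.001, 0.004, -1.0]]
force: [0.2, 2.8, 19.4]
opening: 0.0006
finger_force: 9.0
```

>>> arm_command --pt "0 0 0 0 0 0 0" --pt "0 0 0 0 0 0 0" --pt "0 0 0 0 0 0 0" --pt "0 0 0 0 0 0 0" --pt "0 0 0 0 0 0 0"

```text
time: 56.08
tcp_pos: [0.6339, -0.303, 0.1259]
eef_rot: [[0.101, 0.995, 0.004], [0.995, -0.101, -0.001], [-0.001, 0.004, -1.0]]
force: [0.7, 2.0, 17.9]
opening: 0.0005
finger_force: 9.0
```

>>> arm_command --pt "0 0 0 0 0 0 0" --pt "0 0 0 0 0 0 0" --pt "0 0 0 0 0 0 0" --pt "0 0 0 0 0 0 0" --pt "0 0 0 0 0 0 0"

```text
time: 56.5
tcp_pos: [0.6339, -0.303, 0.1259]
eef_rot: [[0.101, 0.995, 0.004], [0.995, -0.101, -0.001], [-0.001, 0.004, -1.0]]
force: [-0.1, 2.0, 18.4]
opening: 0.0005
finger_force: 9.0
```

```bash
python3 - <<'E'
from h import *
plan(.6328,-.3025,.125,-5.75)
im,*c=cam=snap('top','top23.png');g=cv2.cvtColor(im,cv2.COLOR_BGR2GRAY)
for X in((.4624,-.3104,.1),(.508,-.3155,.17)):
    u,v=proj(X,*c).astype(int);print(X,g[v-4:v+5:2,u-4:u+5:2].mean())
E
```

```text
t 56.5 tcp [ 0.6339 -0.303   0.1259] tilt [ 0.004 -0.001] yhead -5.8 q6 -20 F [-0.1  2.  18.4] open 0.0005
  turn az -0.0 then shift [ 0.4 -1.1  0.9] rows>=1
(0.4624, -0.3104, 0.1) 58.2
(0.508, -0.3155, 0.17) 150.32
```

>>> arm_command --pt "0 0 0 -10 0 0 0" --pt "0 0 0 -30 0 0 0" --pt "0 0 0 -35 0 0 0" --pt "0 0 0 -35 0 0 0" --pt "0 0 0 -35 0 0 0"

```text
time: 56.97
tcp_pos: [0.6309, -0.3023, 0.2687]
eef_rot: [[0.101, 0.995, -0.003], [0.995, -0.101, 0.001], [0.001, -0.003, -1.0]]
force: [1.1, -0.4, 0.9]
opening: 0.0006
finger_force: 0.0
```

>>> arm_command --pt "0 22 -25 -5 0 0 0" --pt "0 22 -25 -5 0 0 0" --pt "0 22 -25 -5 0 0 0" --pt "0 22 -25 0 0 0 0" --pt "0 0 0 0 0 0 0"

```text
time: 57.38
tcp_pos: [0.537, -0.2014, 0.2828]
eef_rot: [[0.1, 0.995, -0.004], [0.995, -0.1, 0.002], [0.002, -0.004, -1.0]]
force: [0.5, -0.3, 0.0]
opening: 0.0004
finger_force: 0.0
```

>>> arm_command --pt "0 0 0 0 0 0 0" --pt "0 0 0 0 0 0 0" --pt "0 0 0 0 0 0 0" --pt "0 0 0 0 0 0 0" --pt "0 0 0 0 0 0 0"

```text
time: 57.8
tcp_pos: [0.5417, -0.2056, 0.2827]
eef_rot: [[0.101, 0.995, -0.001], [0.995, -0.101, 0.0], [0.0, -0.001, -1.0]]
force: [0.9, -0.5, -0.0]
opening: 0.0007
finger_force: 0.0
```

```bash
python3 - <<'E'
from h import *
cam=snap('wrist','w24.png');t=snap('top','top24.png')
plan(.6328,-.3025,.125,-5.75)
for nm,(im,*c) in(('w',cam),('t',t)):
  g=cv2.cvtColor(im,cv2.COLOR_BGR2GRAY)
  for X in((.4624,-.3104,.1),(.508,-.3155,.17)):
    u,v=proj(X,*c).astype(int); r=28
    if not(0<=u<560 and 0<=v<420): print(nm,X,'out',u,v);continue
    x0,y0=max(u-r,0),max(v-r,0); w=(g[y0:v+r,x0:u+r]<50).astype(np.uint8)
    n,L,S,C=cv2.connectedComponentsWithStats(w)
    for i in np.argsort(-S[1:,4])[:2]+1: print(nm,X,S[i],onplane(C[i]+[x0,y0],X[2],*c).round(4))
im,*c=cam;g=cv2.cvtColor(im,cv2.COLOR_BGR2GRAY)
for k in(1,2,3,4):
    q=m-.0449*Xs+Ys*(.084-.056*(k-1)); print(k,[pk(a[0],k) for a in caps(cam,.139,q,.015)],[pk(a[0],k) for a in caps(t,.139,q,.015)])
E
```

```text
t 57.9 tcp [ 0.5415 -0.2054  0.2829] tilt [-0.001  0.   ] yhead -5.8 q6 -15 F [-0.3 -0.2 -0.1] open 0.0005
  turn az -0.1 then shift [-87.4 100.5 157.9] rows>=6
w (0.4624, -0.3104, 0.1) [   0   16   56   40 1664] [ 0.4592 -0.3233  0.1   ]
w (0.508, -0.3155, 0.17) [   0    0   38   56 1932] [ 0.498  -0.3125  0.17  ]
w (0.508, -0.3155, 0.17) [ 40   0  16  38 482] [ 0.5248 -0.308   0.17  ]
t (0.4624, -0.3104, 0.1) [24 25  7  9 21] [ 0.459  -0.3055  0.1   ]
t (0.4624, -0.3104, 0.1) [31 26  2  3  3] [ 0.4661 -0.3182  0.1   ]
t (0.508, -0.3155, 0.17) [24 53  3  3  3] [ 0.4563 -0.3067  0.17  ]
t (0.508, -0.3155, 0.17) [31 54  2  2  2] [ 0.4549 -0.3195  0.17  ]
1 [] []
2 ['pocket2 x -0.2 y 0.0'] []
3 ['pocket3 x -6.8 y 3.5', 'pocket3 x 1.3 y -0.4'] []
4 [] []
```

>>> arm_command --pt "0 0 0 0 0 0 7" --pt "0 0 0 0 0 0 7" --pt "0 0 0 0 0 0 7" --pt "0 0 0 0 0 0 7" --pt "0 0 0 0 0 0 7"

```text
time: 58.32
tcp_pos: [0.5414, -0.2052, 0.2831]
eef_rot: [[0.658, 0.753, -0.0], [0.753, -0.658, 0.0], [-0.0, -0.0, -1.0]]
force: [-0.6, -0.7, -0.3]
opening: 0.0002
finger_force: 0.0
```

>>> arm_command --pt "0 0 0 0 0 0 7" --pt "0 0 0 0 0 0 7" --pt "0 0 0 0 0 0 7" --pt "0 0 0 0 0 0 7" --pt "0 0 0 0 0 0 7"

```text
time: 58.73
tcp_pos: [0.5414, -0.2052, 0.2831]
eef_rot: [[0.971, 0.24, -0.0], [0.24, -0.971, 0.0], [-0.0, -0.0, -1.0]]
force: [0.4, 0.3, 0.2]
opening: 0.0008
finger_force: 0.0
```

>>> arm_command --pt "0 0 0 0 0 0 7" --pt "0 0 0 0 0 0 7" --pt "0 0 0 0 0 0 6" --pt "0 0 0 0 0 0 0" --pt "0 0 0 0 0 0 0"

```text
time: 59.15
tcp_pos: [0.5414, -0.2051, 0.2831]
eef_rot: [[0.995, -0.098, -0.0], [-0.098, -0.995, 0.0], [-0.0, -0.0, -1.0]]
force: [-0.4, 0.5, 0.4]
opening: 0.0003
finger_force: 0.0
```

```bash
python3 - <<'E'
from h import *
cam=snap('wrist','w25.png');im,*c=cam;t=snap('top','top25.png')
g=cv2.cvtColor(im,cv2.COLOR_BGR2GRAY)
for X in((.4624,-.3104,.1),(.508,-.3155,.17)):
    u,v=proj(X,*c).astype(int); r=28;x0,y0=u-r,v-r; w=(g[y0:v+r,x0:u+r]<50).astype(np.uint8)
    n,L,S,C=cv2.connectedComponentsWithStats(w)
    print(X,(u,v))
    for i in np.argsort(-S[1:,4])[:2]+1: print(S[i],onplane(C[i]+[x0,y0],X[2],*c).round(4))
for k in(1,2,3,4):
    q=m-.0449*Xs+Ys*(.084-.056*(k-1)); print(k,[pk(a[0],k) for a in caps(cam,.139,q,.015)])
P=m-.0449*Xs-.073*Xs
s=np.arange(-44,-8,2)
print([(int(y),int(im[int(v),int(u)].mean())) for y,(u,v) in ((y,proj([*(P+Ys*y/1e3),.104],*c)) for y in s)])
# ball from top view
tg=cv2.cvtColor(t[0],cv2.COLOR_BGR2GRAY);u,v=proj((.4624,-.3104,.1),*t[1:]).astype(int);print(tg[v-12:v+13:3,u-12:u+13:3])
E
```

```text
(0.4624, -0.3104, 0.1) (np.int64(390), np.int64(253))
[ 15  18  28  25 551] [ 0.4611 -0.3105  0.1   ]
(0.508, -0.3155, 0.17) (np.int64(421), np.int64(232))
[  0  40  12  16 173] [ 0.493  -0.2968  0.17  ]
1 ['pocket1 x -1.0 y 1.4']
2 ['pocket2 x -0.9 y 0.4', 'pocket2 x -0.8 y -9.3']
3 ['pocket3 x 0.2 y 0.2']
4 ['pocket4 x 0.3 y 0.1']
[(-44, 104), (-42, 101), (-40, 55), (-38, 20), (-36, 28), (-34, 35), (-32, 38), (-30, 33), (-28, 36), (-26, 33), (-24, 35), (-22, 32), (-20, 34), (-18, 102), (-16, 108), (-14, 111), (-12, 111), (-10, 112)]
[[ 94 128 133 135 196 175 126 124 118]
 [116 132 131 134 203 162 123 114 113]
 [104 132 133 132 181 146 115 121 112]
 [107 122 114  57  49  53 112 129 119]
 [ 88 121  79  51  58  50  81 132 121]
 [ 88 123  85  50  55  47  93 132 121]
 [ 87 122 120  61  50  69 132 135 120]
 [117 121 122 125 126 132 132 130 119]
 [123 121 122 123 128 129 129 130 117]]
```

```bash
python3 -c "
from rig import job_done
print(job_done())"
```

```text
the job is handed in; nothing more can be done
None
```

I did every step and handed the job in at about 59 s, but `job_done()` gave no verdict. By my last camera measurements, all four carriers are home in their own pockets, the comb is shut at its stop, the brake lever is down and the arm is clear.

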